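Find the connector housing in the closed tubs and complete the kit tray

ROBOT

A 6-joint arm with a two-finger parallel gripper is mounted at the origin on the work surface. World frame = base frame: x ahead of the robot, y to its left, z up, the work surface at z = 0. Lengths are in m, angles in rad, forces in N, time in s.
With the tool pointing down it reaches from about 0.3 to 0.825 m from the base axis. Payload 5.4 kg.
Tool frame: the origin (TCP) lies midway between the tips of the shut fingers; the grasp point (between the pads) lies grasp_offset behind it (grasp_offset is the distance from the TCP to the grasp point, in m); z points along the fingers, y is the direction in which the jaws open and shut (so a half turn about z gives the same grasp; the last joint's range is limited). The gripper opens to 92 mm and grips with 3 to 60 N. Pads are 20 mm wide; open, the fingers measure 128 mm over their backs; the gripper's body (75 mm by 189 mm) begins 69 mm behind the grasp point.
Start: joints at [-1.52, 0.158, 1.597, -0, 1.386, -0.21], TCP at [0.148, -0.556, 0.215] pointing down, gripper open.
Joint ranges: [-2.91, 2.91], [-0.94, 2.29], [0.18, 2.7], [-1.29, 4.43], [0.17, 2.64], [-3, 3]. Speed limits (rad/s): [2.57, 2.57, 3.14, 3.14, 3.14, 3.14].

INTERFACE

Orientations are given as [roll, pitch, yaw] about the fixed x, y, z axes, in that order (R = Rz(yaw) Ry(pitch) Rx(roll)).
In Python, from plant import * gives the robot as it stands.
- The arm moves only by the tool move_arm, never from a script. Its argument "deltas" is a list of rows, each an object with "twist": the turn, a rotation vector about the tool's x, y, z in rad, a list of three; "dp": the shift along the tool's x, y, z in cm, a list of three; "gripper": the closure in counts, from 0 (fully open) to 255 (shut). In form: [{"twist": [rx, ry, rz], "dp": [tx, ty, tz], "gripper": gripper}, ...]. A call has 1 to 8 rows; each row is the pose to reach, as a shift and turn from the pose commanded when the call began, along the tool's axes at that moment; what a row does not reach only later rows make up. A row lasts 1/12 s, in which the tool goes at most 41.7 mm and 7.16 degrees, less where a joint would pass 70% of its speed; a pose out of reach is approached as far as the arm can. A call with a gripper value outside its range is refused whole. The fingers move at their own pace and stop on an object; "force" is the grip in N (left out, the last holds). Time passes only in rows, so rows that repeat a pose let the fingers close. It gives the time, the measured TCP pose, the force and the opening at its end, in the units of the state.
- observe(): the state, without advancing time (a new reading comes with each control period).
- snapshot(name): name is "scene" or "top"; returns a dict with "pixels" (384x512x3 uint8, red, green, blue), "z_map" (384x512 float32, m along the optical axis (not along the pixel's ray), 0 where there is no reading), "mtx" (3x3 intrinsics, pixels), "world_from_camera" (4x4, takes a point from camera to world coordinates). Camera axes: x right, y down, z forward; pixel columns grow to the right and rows downward; lengths in m; the calibration is good to about 2 mm. A picture is of the moment at which its call begins.
- sign_off(): hands the job in, once; it reports no verdict.
The state is a dict: "time": time; "joint_positions": joint angles; "joint_vel": joint speeds; "effort": joint torques, N m; "tcp_pos": TCP position; "ee_rot": TCP orientation; "force": force on the tool from outside, world axes, zero at the start; "ft_torque": the same for the moment, N m; "finger_gap": finger opening in m.
Only numpy, scipy, OpenCV 4.12 (cv2) and the standard library are available. Lean on these libraries where they do the work, as an engineer would, in place of code of your own. Each camera call takes 0.05 s, during which the arm holds its last target.

TASK

Find the connector housing: open the three closed tubs one by one from the robot's left to its right, stop as soon as you see it, and set each lid you take off flat on the bench, leaving the other parts in their tubs. Stand the housing on the rubber mat and let go, so that you can take it by its two ends, then lower it gently (do not drop it) into the one empty bay of the kit tray so that it stands flat on the bay's floor. Leave the bystanding things where they are.

Things in the scene. Friction and masses are not known exactly. Their poses are not given: they have to be found in the camera images.
- carrier: Fixed plywood base, 150 (x) x 330 (y) x 8 mm, origin at the centre of its underside. Three identical black open tubs are fixed on it in a row along its y axis, at y = +108, 0 and -108 mm. Each tub is 124 (x) x 82 (y) mm outside, walls 4 mm, its inside 116 (x) x 74 (y) mm; inner floor 12 mm and rim 78 mm above the bench.
- tub_1 (a point): Centre of the inner floor of the tub at the robot's left (+y), 12 mm above the bench; axes as the carrier's.
- tub_2 (a point): Centre of the inner floor of the middle tub.
- tub_3 (a point): Centre of the inner floor of the tub at the robot's right (-y).
- lid_1: Loose grey lid of the left tub, 0.1 kg: plate 126 (x) x 84 (y) x 6 mm, under it an 8 mm deep lip (110 x 68 mm, 3 mm play in the tub's mouth), on top an upright bar handle 12 mm thick (x), 60 mm long (y). Origin at the centre of the lip's underside (70 mm above the bench when on the tub, 0 on the bench); plate top 14 mm, handle from 14 to 42 mm above the origin.
- lid_2: Loose lid of the middle tub, same as lid_1. The bench in front of the tubs (on the robot's side) is free: a lid's centre put 175 mm straight in front of its own tub's centre, along the carrier's -x, is clear.
- lid_3: Loose lid of the right tub, same as lid_1.
- housing: The connector housing to find: plain white plastic block 40 (x) x 62 (y) x 50 (z) mm with two dark round sockets on its top, about 0.16 kg; origin at the centre of its underside. It stands in one of the three tubs with its 62 mm length across the tub's narrow 74 mm width, so there it can only be taken across its 40 mm sides; in the kit tray's narrow bay only by its two 62 mm-apart ends.
- cap: Other part: round white cap, 56 mm across, 34 mm high, in another tub; stays there. Origin under its centre.
- flange: Other part: flat white flange 60 x 46 x 12 mm with a round stub (30 mm across) on top, 28 mm high in all, in another tub; stays there. Origin under its centre.
- tray: Fixed grey kit tray, 140 (x) x 164 (y) x 70 mm high, origin at the centre of its underside; floor 5 mm, walls 5 mm. Three bays, each 130 mm long (x) and 48 mm wide (y), centred at y = +53, 0 and -53 mm; two are taken by fixed housings of the same kind, one is empty.
- filled_1: A housing already fixed in a bay of the tray, 62 mm along the bay; origin under its centre.
- filled_2: Another housing already fixed in a bay of the tray.
- card: Thin brown card, 110 x 36 x 1 mm, lying in the middle of the empty bay's floor (it does not obstruct). Origin at the centre of the empty bay's floor, 5 mm above the bench; x along the bay, y across it.
- mat: Fixed black rubber mat, 140 x 140 x 3 mm, on the bench in front of the tray; origin at the centre of its underside, its top 3 mm above the bench.
- bottle: Bystander: white bottle, 56 mm across, 150 mm high; origin under its centre.
- jar: Bystander: small clear jar with a steel lid, 52 mm across, 75 mm high, behind the gap between the tubs and the tray; origin under its centre.
- carton: Bystander: cardboard carton 110 x 80 x 60 mm; origin under its centre.
- mug: Bystander: white mug, 80 mm across, 90 mm high; origin under its centre.
- screwdriver: Bystander: screwdriver, 200 mm long, lying on the bench.
- tape: Bystander: empty cardboard tape core, 96 mm across, 24 mm high; origin under its centre.
Mind the look-alikes: they are no part of the job. What is shaped like the lid_2 but purple is not meant.

How it is judged:
By the outcome, as a careful person would: the job done as asked, in the order asked, and still so for the second after the job is handed in, with the robot touching nothing.
It also fails if it takes over 72 s, if anything falls off the work surface, if the arm or the gripper's body presses on something with over 40 N, if the wrist force passes 120 N, or if a joint passes its speed limit or range.

## Working session

There is one attempt and no reset: what is moved stays moved. The work goes in short steps, Python scripts to look and compute and a tool call to move; the robot and the scene stay as the last step left them, time stands still between calls to the robot, and variables do not carry over. Pictures are saved under pics/ and viewed, and the job is handed in when it is done.

Besides the shell and the picture viewer there is one more tool, called after "Call:" as a command line: name --argument value ..., lists and objects as JSON in quotes. move_arm: Moves the arm, as the interface text tells. Its arguments: {"type":"object","properties":{"deltas":{"type":"array"},"force":{"type":"number"}},"required":["deltas"]}

```bash
ls; mkdir -p pics; python3 - <<'E'
from plant import *
import cv2,numpy as np,pickle
s=observe()
print({k:np.round(v,4) for k,v in s.items()})
import plant
print([n for n in dir(plant) if not n.startswith('_')])
for n in ("scene","top"):
    d=snapshot(n); pickle.dump(d,open(f'{n}0.pkl','wb'))
    cv2.imwrite(f'pics/{n}0.png',cv2.resize(d["pixels"][:,:,::-1],(768,576),interpolation=cv2.INTER_CUBIC))
    print(d["mtx"],d["world_from_camera"].round(3))
E
```

```text
pics
{'time': np.float64(0.0), 'joint_positions': array([-1.5201,  0.159 ,  1.5982,  0.    ,  1.3862, -0.2101]), 'joint_vel': array([-0.0008, -0.0016, -0.0002, -0.0006, -0.0005,  0.0006]), 'effort': array([ 4.00000e-04, -3.85565e+01, -3.22112e+01,  7.02000e-02,
        3.76000e-02, -1.00000e-04]), 'tcp_pos': array([ 0.1482, -0.5549,  0.2136]), 'ee_rot': array([-3.1398e+00, -4.0000e-04,  2.6080e-01]), 'force': array([-0.6845, -0.1563, -0.0951]), 'ft_torque': array([-0.0494, -0.0331, -0.0613]), 'finger_gap': np.float64(0.0916)}
['IKError', 'grasp_offset', 'observe', 'sign_off', 'snapshot']
[[468.30311811   0.         252.6047793 ]
 [  0.         468.30311811 182.16670538]
 [  0.           0.           1.        ]] [[-0.54   0.485 -0.687  1.589]
 [ 0.841  0.335 -0.425  0.621]
 [ 0.024 -0.807 -0.589  0.975]
 [ 0.     0.     0.     1.   ]]
[[371.10074566   0.         249.75388132]
 [  0.         371.10074566 186.26045949]
 [  0.           0.           1.        ]] [[ 0.003 -0.996  0.09   0.449]
 [-1.    -0.003  0.003 -0.034]
 [-0.003 -0.09  -0.996  1.126]
 [ 0.     0.     0.     1.   ]]
```

View pics/scene0.png

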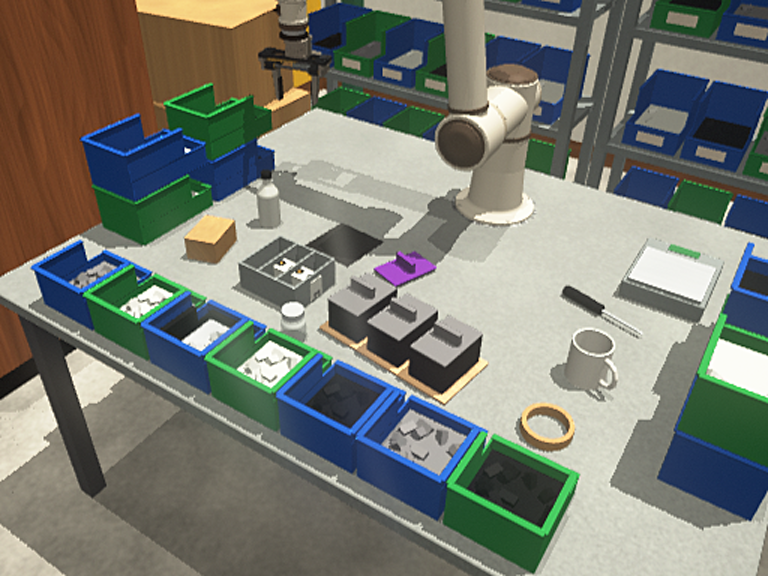

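View pics/top0.png

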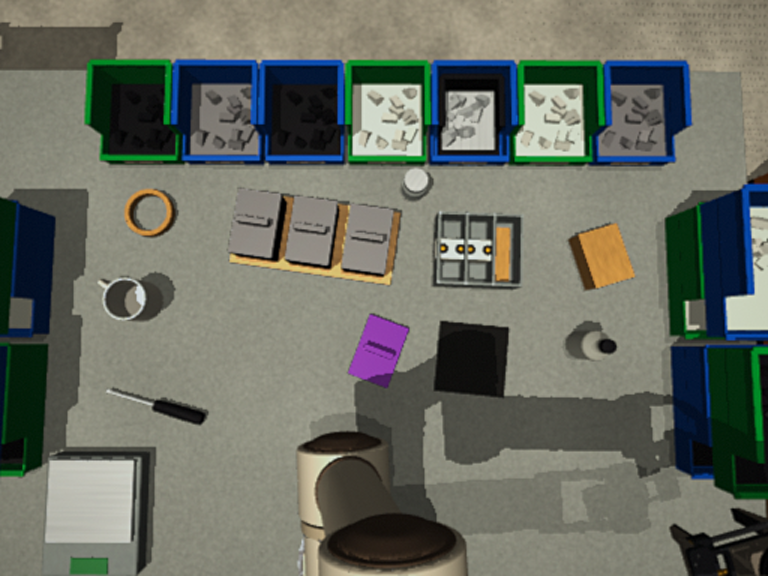

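Scene shots (768x576 enlarged). In the top view, the three grey-lidded tubs are at about (257,225), (312,230) and (368,238). The left one, tub_1, is at robot +y. The tray is at (477,250) with its brown-card (empty) bay on the right at (503,250). The mat is at (472,358), and the purple look-alike lid at (378,350). Next I measure from both depth views.

```bash
cat > h.py <<'E'
import numpy as np,cv2,pickle
def cloud(d):
    z=d["z_map"].astype(float); K=d["mtx"]; v,u=np.mgrid[:z.shape[0],:z.shape[1]]
    p=np.stack([(u-K[0,2])/K[0,0]*z,(v-K[1,2])/K[1,1]*z,z],-1)
    T=d["world_from_camera"]; w=p@T[:3,:3].T+T[:3,3]; w[z<=0]=np.nan
    return w
def proj(d,p):
    T=np.linalg.inv(d["world_from_camera"]); p=np.atleast_2d(p)@T[:3,:3].T+T[:3,3]
    q=p@d["mtx"].T; return q[:,:2]/q[:,2:]
def rect(pts):
    r=cv2.minAreaRect((pts[:,:2]*1000).astype(np.float32)); return r
def comps(d,zlo,zhi,xr,yr,minn=30,extra=None):
    w=cloud(d); m=(w[...,2]>zlo)&(w[...,2]<zhi)&(w[...,0]>xr[0])&(w[...,0]<xr[1])&(w[...,1]>yr[0])&(w[...,1]<yr[1])
    if extra is not None: m&=extra
    n,l,st,_=cv2.connectedComponentsWithStats(m.astype(np.uint8),connectivity=4)
    out=[]
    for i in range(1,n):
        if st[i,4]<minn: continue
        p=w[l==i]; r=rect(p); out.append(p)
        print(f"n{st[i,4]} rect c({r[0][0]:.1f},{r[0][1]:.1f}) size({r[1][0]:.1f},{r[1][1]:.1f}) ang {r[2]:.1f} zmed {np.median(p[:,2])*1000:.1f} mean {np.round(p.mean(0)*1000,1)}")
    return out
E
python3 - <<'E'
from h import *
from plant import grasp_offset
print(grasp_offset)
for n in("top","scene"):
    d=pickle.load(open(n+'0.pkl','rb')); print(n)
    w=cloud(d)
    print("bench z", np.nanmedian(w[(abs(w[...,0]-.45)<.03)&(abs(w[...,1]-.2)<.04)][:,2]))
    print("plates");comps(d,.076,.092,(.4,.8),(-.1,.4))
    print("handles");comps(d,.100,.125,(.4,.8),(-.1,.4),8)
    print("tray rim");comps(d,.062,.078,(.45,.75),(-.25,-.05))
    print("tray z");comps(d,.035,.062,(.45,.75),(-.25,-.05))
    hsv=cv2.cvtColor(d["pixels"],cv2.COLOR_RGB2HSV)
    print("purple");comps(d,-.01,.06,(.2,.7),(-.2,.3),30,(hsv[...,0]>130)&(hsv[...,0]<160)&(hsv[...,1]>100))
    print("mat");comps(d,-.01,.015,(.3,.55),(-.25,-.0),200,(hsv[...,2]<45))
    print("card");comps(d,-.01,.03,(.5,.75),(-.25,-.05),20,(hsv[...,1]>80))
    print("carrier");comps(d,-.01,.03,(.45,.8),(-.1,.4),20,(hsv[...,1]>80))
    print("jar/bottle/carton");comps(d,.03,.2,(.3,.8),(-.5,.05),20)
E
```

```text
0.0187
top
bench z 0.0005873521496275735
plates
n1173 rect c(651.5,198.7) size(84.5,126.9) ang 82.2 zmed 84.4 mean [650.4 197.9  84.4]
n1173 rect c(637.5,91.2) size(84.1,126.0) ang 81.8 zmed 84.1 mean [636.4  90.9  84.1]
n1173 rect c(622.0,-15.4) size(83.6,125.9) ang 82.0 zmed 84.1 mean [620.9 -15.4  84. ]
handles
n105 rect c(651.0,197.9) size(59.5,12.5) ang 80.8 zmed 111.6 mean [650.3 197.4 110.9]
n103 rect c(637.3,91.6) size(59.5,12.6) ang 81.6 zmed 111.3 mean [636.8  90.8 110.9]
n107 rect c(622.2,-15.8) size(59.3,13.1) ang 82.0 zmed 112.0 mean [621.1 -15.5 111.3]
tray rim
n172 rect c(732.0,-107.7) size(43.5,33.7) ang 89.5 zmed 74.6 mean [ 732.6 -108.    73.9]
n334 rect c(605.9,-199.2) size(100.5,142.9) ang 89.6 zmed 69.3 mean [ 607.  -188.    69.1]
tray z
n53 rect c(724.7,-103.2) size(49.1,23.2) ang 68.8 zmed 47.3 mean [ 720.6 -102.7   46.4]
n308 rect c(608.7,-179.6) size(46.9,127.1) ang 87.9 zmed 54.5 mean [ 612.6 -182.3   53.1]
n38 rect c(585.0,-148.4) size(3.8,94.1) ang 89.9 zmed 53.3 mean [ 585.  -148.    51.9]
n196 rect c(603.9,-230.7) size(38.4,39.6) ang 89.3 zmed 54.6 mean 
[... 4197 characters left out ...]
n
n367 rect c(433.3,-432.0) size(44.8,54.3) ang 20.8 zmed 84.5 mean [ 436.9 -427.3   84.8]
n514 rect c(596.1,-473.4) size(121.8,82.6) ang 16.1 zmed 54.8 mean [ 609.4 -460.5   51.1]
n1960 rect c(650.9,-198.2) size(239.4,228.5) ang 87.6 zmed 53.8 mean [ 634.2 -206.8   53.5]
n60 rect c(412.2,-35.3) size(63.1,17.6) ang 69.0 zmed 37.5 mean [414.6 -34.9  37.2]
n396 rect c(791.6,-315.7) size(16.6,367.6) ang 0.0 zmed 43.2 mean [ 793.4 -314.4   41.7]
n1171 rect c(626.7,-1.1) size(117.5,132.4) ang 83.5 zmed 80.2 mean [645.3  -5.9  74.5]
n234 rect c(791.5,-52.8) size(156.9,16.0) ang 89.9 zmed 43.7 mean [793.4 -56.8  41.7]
n30 rect c(792.9,42.1) size(11.1,14.0) ang 7.0 zmed 42.0 mean [794.2  42.   41.1]
```

```bash
cat >> h.py <<'E'
def ray_xy(d,uv,z):
    "pixel -> world point on plane z"
    K=d["mtx"];T=d["world_from_camera"];uv=np.atleast_2d(uv).astype(float)
    r=np.c_[(uv[:,0]-K[0,2])/K[0,0],(uv[:,1]-K[1,2])/K[1,1],np.ones(len(uv))]@T[:3,:3].T
    o=T[:3,3]; return o+r*((z-o[2])/r[:,2])[:,None]
def go(x,y,z,yawdeg=None):
    from plant import observe
    from scipy.spatial.transform import Rotation as R
    s=observe(); Rc=R.from_euler('xyz',s['ee_rot']); p=np.array(s['tcp_pos'])
    yaw=s['ee_rot'][2] if yawdeg is None else np.radians(yawdeg)
    Rt=R.from_euler('xyz',[np.pi,0,yaw])
    dp=Rc.inv().apply(np.array([x,y,z])-p)*100
    tw=(Rc.inv()*Rt).as_rotvec()
    print(f"  -> ({x:.4f},{y:.4f},{z:.4f}) dp {np.round(dp,2)} cm  twist {np.round(tw,3)}  [world d {np.round((np.array([x,y,z])-p)*1000,1)} mm]")
def st():
    from plant import observe
    s=observe(); print("t %.2f"%s['time'],np.round(s['tcp_pos'],4),np.round(s['ee_rot'],3),"F",np.round(s['force'],1),"gap %.4f"%s['finger_gap'],"q",np.round(s['joint_positions'],2))
E
python3 - <<'E'
from h import *
D={n:pickle.load(open(n+'0.pkl','rb')) for n in("top","scene")}
d=D["top"];hsv=cv2.cvtColor(d["pixels"],cv2.COLOR_RGB2HSV)
print("card");comps(d,-.01,.03,(.5,.7),(-.35,-.24),20,(hsv[...,1]>90))
print("tray all");comps(d,.03,.1,(.5,.7),(-.36,-.12),200)
print("mat");comps(d,-.01,.015,(.25,.55),(-.35,-.08),200,(hsv[...,2]<45))
d=D["scene"];hsv=cv2.cvtColor(d["pixels"],cv2.COLOR_RGB2HSV)
print("tray all");comps(d,.03,.1,(.5,.7),(-.36,-.12),200)
print("tray top");comps(d,.062,.1,(.5,.7),(-.36,-.12),20)
print("mat");comps(d,-.02,.015,(.25,.55),(-.35,-.08),100,(hsv[...,2]<60))
print("card");comps(d,-.01,.03,(.5,.7),(-.35,-.24),5,(hsv[...,1]>70))
d=D["top"]
for n,(a,b,c,e) in {"top":(220,330,275,345),"scene":(150,230,130,260)}.items():
    im=D[n]["pixels"][:,:,::-1]
im=D["top"]["pixels"][125:275,270:370,::-1];cv2.imwrite('pics/tray_t.png',cv2.resize(im,None,fx=4,fy=4,interpolation=cv2.INTER_CUBIC))
im=D["scene"]["pixels"][135:215,150:310,::-1];cv2.imwrite('pics/tray_s.png',cv2.resize(im,None,fx=5,fy=5,interpolation=cv2.INTER_CUBIC))
st();go(.653,.199,.17,82)
E
```

```text
card
n339 rect c(603.4,-289.3) size(29.5,110.3) ang 88.5 zmed 5.8 mean [ 601.4 -289.     5.8]
tray all
n1563 rect c(605.2,-230.5) size(167.4,141.3) ang 87.8 zmed 57.0 mean [ 607.  -227.1   58. ]
mat
n2134 rect c(392.4,-224.2) size(139.8,139.1) ang 84.5 zmed 3.0 mean [ 391.8 -223.8    2.9]
tray all
n1663 rect c(608.8,-229.8) size(172.8,147.0) ang 87.6 zmed 53.3 mean [ 613.7 -225.6   52.7]
tray top
n439 rect c(608.3,-230.5) size(171.3,146.4) ang 88.5 zmed 66.3 mean [ 612.9 -228.8   66.2]
mat
n197 rect c(357.5,-176.7) size(137.3,68.7) ang 40.4 zmed 0.0 mean [ 362.4 -185.1    0. ]
card
t 0.10 [ 0.1482 -0.555   0.2137] [-3.14  -0.     0.261] F [ 0.2 -0.1 -0.7] gap 0.0917 q [-1.52  0.16  1.6  -0.    1.39 -0.21]
  -> (0.6530,0.1990,0.1700) dp [ 68.21 -59.82   4.49] cm  twist [-1.00e-03 -1.00e-03 -1.17e+00]  [world d [504.8 754.  -43.7] mm]
```

View pics/tray_t.png

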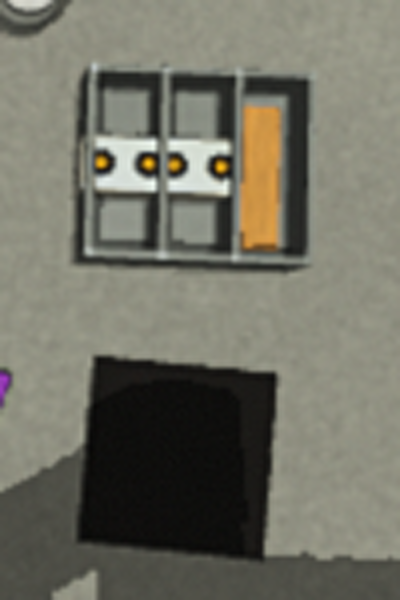

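View pics/tray_s.png

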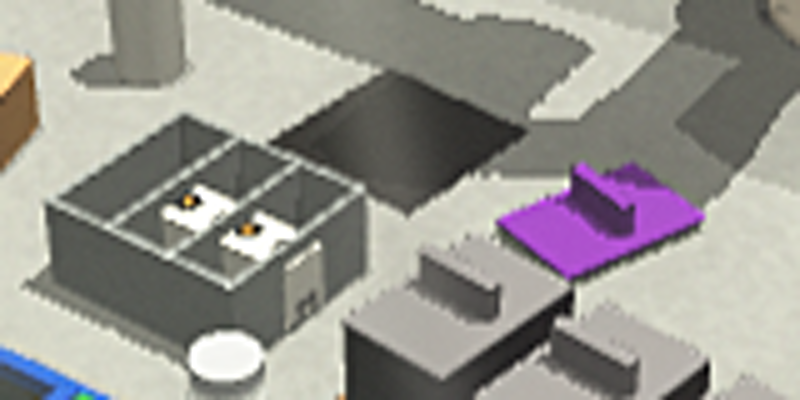

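Name check: the lids at (257,225), (312,230) and (368,238) in the top view are grey and sit on the black tubs. The plate at (378,350) is purple and lies on the bench, so it is the look-alike and stays put. The empty bay is the -y one, with the brown card. I start with lid_1 (robot's left).

Call:
move_arm --deltas '[{"twist":[0,0,-1.17],"dp":[68.2,-59.8,1.4],"gripper":100},{"twist":[0,0,-1.17],"dp":[68.2,-59.8,1.4],"gripper":100},{"twist":[0,0,-1.17],"dp":[68.2,-59.8,1.4],"gripper":100},{"twist":[0,0,-1.17],"dp":[68.2,-59.8,1.4],"gripper":100},{"twist":[0,0,-1.17],"dp":[68.2,-59.8,1.4],"gripper":100},{"twist":[0,0,-1.17],"dp":[68.2,-59.8,1.4],"gripper":100},{"twist":[0,0,-1.17],"dp":[68.2,-59.8,1.4],"gripper":100},{"twist":[0,0,-1.17],"dp":[68.2,-59.8,1.4],"gripper":100}]' --force 15

```text
time: 0.77
tcp_pos: [0.3342, -0.2766, 0.2092]
ee_rot: [-3.142, -0.0, 1.266]
force: [1.0, -0.2, 0.0]
finger_gap: 0.0556
```

```bash
python3 -c "
from h import *
st();go(.653,.199,.18,82)"
```

```text
t 0.77 [ 0.3342 -0.2766  0.2092] [-3.142 -0.     1.266] F [ 1.  -0.2  0. ] gap 0.0556 q [-0.97 -0.22  1.98  0.    1.38 -0.67]
  -> (0.6530,0.1990,0.1800) dp [54.93 16.16  2.93] cm  twist [-0.    -0.    -0.165]  [world d [318.8 475.6 -29.2] mm]
```

Call:
move_arm --deltas '[{"twist":[0,0,-0.165],"dp":[54.9,16.2,2.9],"gripper":130},{"twist":[0,0,-0.165],"dp":[54.9,16.2,2.9],"gripper":130},{"twist":[0,0,-0.165],"dp":[54.9,16.2,2.9],"gripper":130},{"twist":[0,0,-0.165],"dp":[54.9,16.2,2.9],"gripper":130},{"twist":[0,0,-0.165],"dp":[54.9,16.2,2.9],"gripper":130},{"twist":[0,0,-0.165],"dp":[54.9,16.2,2.9],"gripper":130},{"twist":[0,0,-0.165],"dp":[54.9,16.2,2.9],"gripper":130},{"twist":[0,0,-0.165],"dp":[54.9,16.2,2.9],"gripper":130}]'

```text
time: 1.43
tcp_pos: [0.5214, -0.001, 0.1921]
ee_rot: [-3.141, 0.0, 1.426]
force: [-0.4, -0.4, -0.3]
finger_gap: 0.0453
```

```bash
python3 -c "
from h import *
st();go(.653,.199,.088,82)"
```

```text
t 1.43 [ 0.5214 -0.001   0.1921] [-3.141  0.     1.426] F [-0.4 -0.4 -0.3] gap 0.0453 q [-0.23  0.04  1.77 -0.    1.33 -0.09]
  -> (0.6530,0.1990,0.0880) dp [21.69 10.15 10.41] cm  twist [-0.     0.    -0.005]  [world d [ 131.6  200.  -104.1] mm]
```

Call:
move_arm --deltas '[{"twist":[0,0,-0.005],"dp":[21.7,10.15,1.2],"gripper":130},{"twist":[0,0,-0.005],"dp":[21.7,10.15,1.2],"gripper":130},{"twist":[0,0,-0.005],"dp":[21.7,10.15,1.2],"gripper":130},{"twist":[0,0,-0.005],"dp":[21.7,10.15,1.2],"gripper":130},{"twist":[0,0,-0.005],"dp":[21.7,10.15,1.2],"gripper":130},{"twist":[0,0,-0.005],"dp":[21.7,10.15,1.2],"gripper":130},{"twist":[0,0,-0.005],"dp":[21.7,10.15,3.0],"gripper":130},{"twist":[0,0,-0.005],"dp":[21.7,10.15,6.0],"gripper":130}]'

```text
time: 2.1
tcp_pos: [0.6556, 0.1991, 0.1352]
ee_rot: [3.135, -0.002, 1.434]
force: [0.2, -0.2, 0.3]
finger_gap: 0.045
```

```bash
python3 -c "
from h import *
st();go(.653,.199,.088,82)
from plant import snapshot
for n in ('top','scene'):
    d=snapshot(n); cv2.imwrite(f'pics/a_{n}.png',cv2.resize(d['pixels'][100:260,100:340,::-1],None,fx=3,fy=3,interpolation=cv2.INTER_CUBIC))
"
```

```text
t 2.10 [0.6556 0.1991 0.1352] [ 3.135e+00 -2.000e-03  1.434e+00] F [ 0.2 -0.2  0.3] gap 0.0450 q [0.12 0.49 1.34 0.   1.3  0.26]
  -> (0.6530,0.1990,0.0880) dp [-0.06 -0.29  4.72] cm  twist [ 0.007 -0.002  0.002]  [world d [ -2.6  -0.1 -47.2] mm]
```

View pics/a_scene.png

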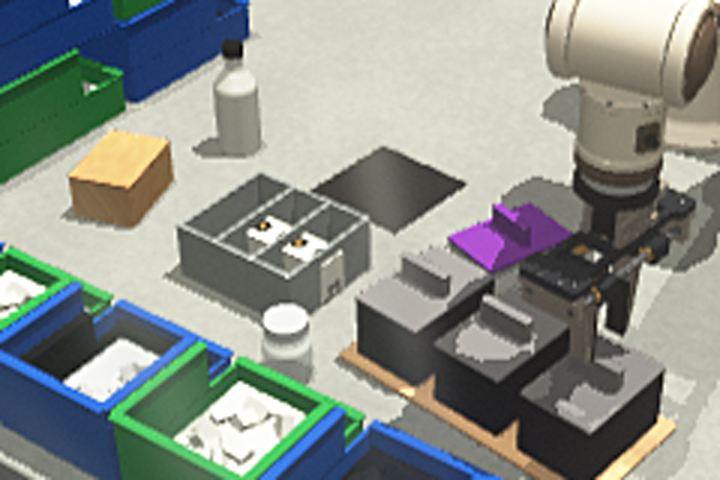

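View pics/a_top.png

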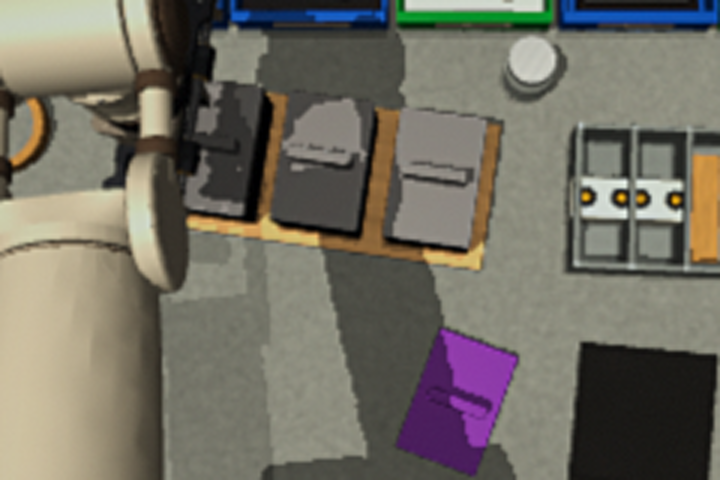

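The crops show the open fingers over lid_1's handle (scene crop (600,360)), straddling it. Descend and grip.

Call:
move_arm --deltas '[{"twist":[0.007,-0.002,0.002],"dp":[-0.05,-0.3,2.5],"gripper":130},{"twist":[0.007,-0.002,0.002],"dp":[-0.05,-0.3,4.0],"gripper":130},{"twist":[0.007,-0.002,0.002],"dp":[-0.05,-0.3,4.7],"gripper":130},{"twist":[0.007,-0.002,0.002],"dp":[-0.05,-0.3,4.7],"gripper":240},{"twist":[0.007,-0.002,0.002],"dp":[-0.05,-0.3,4.7],"gripper":240},{"twist":[0.007,-0.002,0.002],"dp":[-0.05,-0.3,4.7],"gripper":240},{"twist":[0.007,-0.002,0.002],"dp":[-0.05,-0.3,4.7],"gripper":240},{"twist":[0.007,-0.002,0.002],"dp":[-0.05,-0.3,4.7],"gripper":240}]' --force 20

```text
time: 2.87
tcp_pos: [0.6501, 0.1966, 0.0863]
ee_rot: [-3.136, 0.002, 1.429]
force: [1.9, -0.5, 1.2]
finger_gap: 0.0138
```

```bash
python3 -c "
from h import *
st();go(.488,.282,.16,82)"
```

```text
t 2.87 [0.6501 0.1966 0.0863] [-3.136e+00  2.000e-03  1.429e+00] F [ 1.9 -0.5  1.2] gap 0.0138 q [ 0.12  0.54  1.38 -0.    1.23  0.26]
  -> (0.4880,0.2820,0.1600) dp [  6.15 -17.3   -7.28] cm  twist [-0.006  0.002 -0.003]  [world d [-162.1   85.4   73.7] mm]
```

Call:
move_arm --deltas '[{"twist":[0,0,0],"dp":[0,0,0],"gripper":240},{"twist":[0,0,0],"dp":[0,0,0],"gripper":240},{"twist":[-0.006,0.002,0],"dp":[0,0,-1.5],"gripper":240},{"twist":[-0.006,0.002,0],"dp":[0,0,-4.0],"gripper":240},{"twist":[-0.006,0.002,0],"dp":[0,0,-7.0],"gripper":240},{"twist":[-0.006,0.002,0],"dp":[0,0,-7.3],"gripper":240},{"twist":[-0.006,0.002,0],"dp":[1.5,-3.5,-7.3],"gripper":240},{"twist":[-0.006,0.002,0],"dp":[3.0,-7.5,-7.3],"gripper":240}]'

```text
time: 3.53
tcp_pos: [0.5816, 0.2359, 0.159]
ee_rot: [3.142, -0.001, 1.426]
force: [-0.2, 1.4, -0.8]
finger_gap: 0.0117
```

```bash
python3 -c "
from h import *
st();go(.488,.282,.16,82);go(.488,.282,.020,82)"
```

```text
t 3.53 [0.5816 0.2359 0.159 ] [ 3.142e+00 -1.000e-03  1.426e+00] F [-0.2  1.4 -0.8] gap 0.0117 q [0.19 0.34 1.5  0.   1.31 0.34]
  -> (0.4880,0.2820,0.1600) dp [ 3.21 -9.93 -0.1 ] cm  twist [ 0.    -0.001 -0.005]  [world d [-93.6  46.1   1. ] mm]
  -> (0.4880,0.2820,0.0200) dp [ 3.21 -9.93 13.9 ] cm  twist [ 0.    -0.001 -0.005]  [world d [ -93.6   46.1 -139. ] mm]
```

Call:
move_arm --deltas '[{"twist":[0,0,0],"dp":[1.2,-4.0,0],"gripper":240},{"twist":[0,0,0],"dp":[2.4,-8.0,0],"gripper":240},{"twist":[0,0,-0.005],"dp":[3.2,-9.9,2.0],"gripper":240},{"twist":[0,0,-0.005],"dp":[3.2,-9.9,5.0],"gripper":240},{"twist":[0,0,-0.005],"dp":[3.2,-9.9,9.0],"gripper":240},{"twist":[0,0,-0.005],"dp":[3.2,-9.9,12.0],"gripper":240},{"twist":[0,0,-0.005],"dp":[3.2,-9.9,12.8],"gripper":240},{"twist":[0,0,-0.005],"dp":[3.2,-9.9,12.8],"gripper":240}]'

```text
time: 4.2
tcp_pos: [0.4844, 0.2813, 0.028]
ee_rot: [-3.134, 0.003, 1.434]
force: [-0.6, 0.5, -0.5]
finger_gap: 0.0122
```

```bash
python3 -c "
from h import *
st();go(.488,.282,.0165,82)"
```

```text
t 4.20 [0.4844 0.2813 0.028 ] [-3.134e+00  3.000e-03  1.434e+00] F [-0.6  0.5 -0.5] gap 0.0122 q [0.31 0.35 1.77 0.   1.03 0.45]
  -> (0.4880,0.2820,0.0165) dp [0.12 0.36 1.14] cm  twist [-0.008  0.003  0.003]  [world d [  3.6   0.7 -11.5] mm]
```

Call:
move_arm --deltas '[{"twist":[0,0,0],"dp":[0,0,0.5],"gripper":240},{"twist":[0,0,0],"dp":[0,0,0.9],"gripper":240},{"twist":[0,0,0],"dp":[0,0,1.1],"gripper":240},{"twist":[0,0,0],"dp":[0,0,1.15],"gripper":240},{"twist":[0,0,0],"dp":[0,0,1.15],"gripper":240}]'

```text
time: 4.62
tcp_pos: [0.4881, 0.2824, 0.0205]
ee_rot: [3.141, -0.001, 1.434]
force: [-0.6, -0.3, -0.5]
finger_gap: 0.0118
```

```bash
python3 -c "
from h import *
st()"
```

```text
t 4.62 [0.4881 0.2824 0.0205] [ 3.141e+00 -1.000e-03  1.434e+00] F [-0.6 -0.3 -0.5] gap 0.0118 q [0.31 0.36 1.77 0.   1.01 0.45]
```

Call:
move_arm --deltas '[{"twist":[0,0,0],"dp":[0,0,0.2],"gripper":240},{"twist":[0,0,0],"dp":[0,0,0.4],"gripper":240},{"twist":[0,0,0],"dp":[0,0,0.4],"gripper":240}]'

```text
time: 4.87
tcp_pos: [0.488, 0.2825, 0.0163]
ee_rot: [3.142, -0.001, 1.434]
force: [-0.8, -0.0, 2.3]
finger_gap: 0.0119
```

Light contact (2.3 N), so release and rise.

Call:
move_arm --deltas '[{"twist":[0,0,0],"dp":[0,0,0],"gripper":130},{"twist":[0,0,0],"dp":[0,0,0],"gripper":130},{"twist":[0,0,0],"dp":[0,0,0],"gripper":130},{"twist":[0,0,0],"dp":[0,0,0],"gripper":130},{"twist":[0,0,0],"dp":[0,0,-4],"gripper":130},{"twist":[0,0,0],"dp":[0,0,-8],"gripper":130},{"twist":[0,0,0],"dp":[0,0,-12],"gripper":130},{"twist":[0,0,0],"dp":[0,0,-14],"gripper":130}]'

```text
time: 5.53
tcp_pos: [0.4898, 0.2831, 0.1611]
ee_rot: [3.136, -0.003, 1.434]
force: [1.6, -0.3, 0.8]
finger_gap: 0.0451
```

```bash
python3 -c "
from h import *
st();go(.637,.0905,.17,82)
from plant import snapshot
for n in ('top','scene'):
    d=snapshot(n); pickle.dump(d,open(f'b_{n}.pkl','wb'));cv2.imwrite(f'pics/b_{n}.png',cv2.resize(d['pixels'][100:290,100:340,::-1],None,fx=3,fy=3,interpolation=cv2.INTER_CUBIC))
"
```

```text
t 5.53 [0.4898 0.2831 0.1611] [ 3.136e+00 -3.000e-03  1.434e+00] F [ 1.6 -0.3  0.8] gap 0.0451 q [0.31 0.18 1.69 0.   1.27 0.45]
  -> (0.6370,0.0905,0.1700) dp [-17.06  17.21  -0.85] cm  twist [ 0.006 -0.003  0.003]  [world d [ 147.2 -192.6    8.9] mm]
```

View pics/b_scene.png

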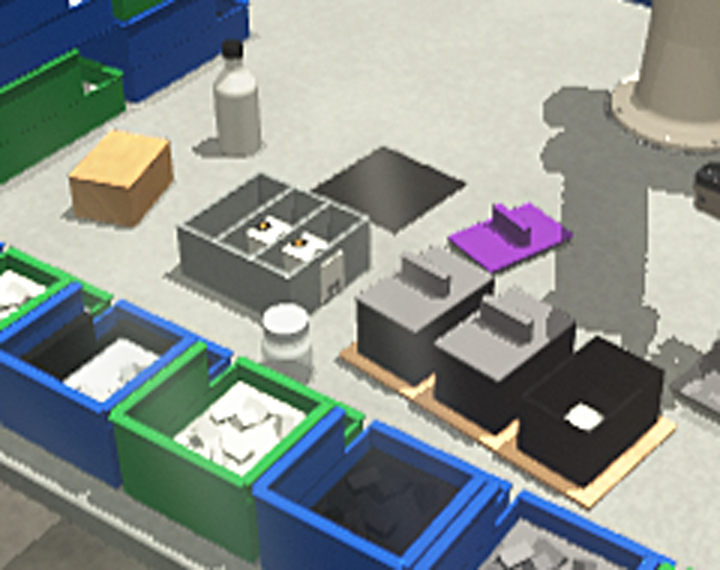

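View pics/b_top.png

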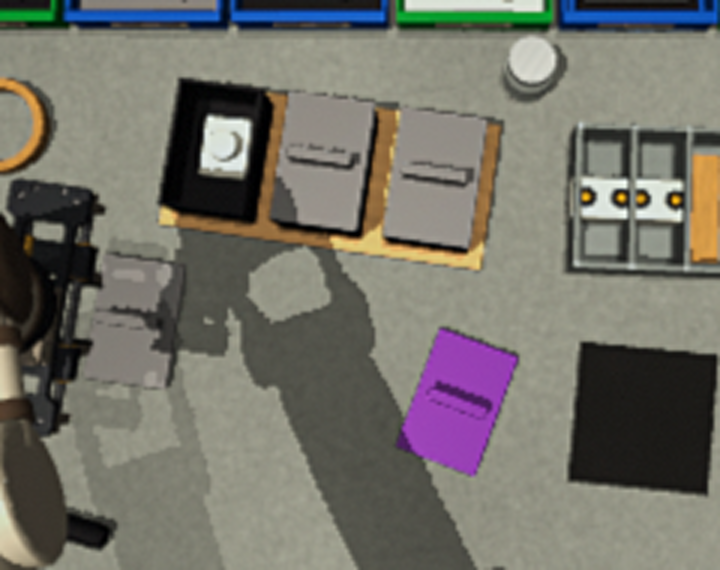

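Tub_1 (top crop (225,145)) holds a flat rectangle with a round stub: that is the flange, not the housing. Lid_1 lies flat at (130,320). On to lid_2.

Call:
move_arm --deltas '[{"twist":[0,0,0],"dp":[-17.05,17.2,-0.8],"gripper":130},{"twist":[0,0,0],"dp":[-17.05,17.2,-0.8],"gripper":130},{"twist":[0,0,0],"dp":[-17.05,17.2,-0.8],"gripper":130},{"twist":[0,0,0],"dp":[-17.05,17.2,-0.8],"gripper":130},{"twist":[0,0,0],"dp":[-17.05,17.2,-0.8],"gripper":130},{"twist":[0,0,0],"dp":[-17.05,17.2,-0.8],"gripper":130},{"twist":[0,0,0],"dp":[-17.05,17.2,2.0],"gripper":130},{"twist":[0,0,0],"dp":[-17.05,17.2,2.8],"gripper":130}]'

```text
time: 6.3
tcp_pos: [0.633, 0.088, 0.1226]
ee_rot: [-3.134, 0.001, 1.431]
force: [-1.0, 0.9, -1.9]
finger_gap: 0.0447
```

```bash
python3 -c "
from h import *
st();go(.638,.091,.0865,82)"
```

```text
t 6.30 [0.633  0.088  0.1226] [-3.134e+00  1.000e-03  1.431e+00] F [-1.   0.9 -1.9] gap 0.0447 q [-0.05  0.41  1.48  0.    1.26  0.09]
  -> (0.6380,0.0910,0.0865) dp [0.37 0.48 3.6 ] cm  twist [-0.007  0.001 -0.001]  [world d [  5.    3.  -36.1] mm]
```

Call:
move_arm --deltas '[{"twist":[0,0,0],"dp":[0,0,0],"gripper":130},{"twist":[0,0,0],"dp":[0,0,0],"gripper":130}]'

```text
time: 6.47
tcp_pos: [0.6328, 0.0908, 0.1257]
ee_rot: [-3.136, 0.0, 1.435]
force: [0.8, 0.6, 0.8]
finger_gap: 0.0451
```

```bash
python3 -c "
from h import *
st();go(.638,.091,.0865,82)"
```

```text
t 6.47 [0.6328 0.0908 0.1257] [-3.136  0.     1.435] F [0.8 0.6 0.8] gap 0.0451 q [-0.05  0.4   1.48  0.    1.26  0.09]
  -> (0.6380,0.0910,0.0865) dp [0.09 0.53 3.91] cm  twist [-0.005  0.     0.004]  [world d [  5.2   0.2 -39.2] mm]
```

Call:
move_arm --deltas '[{"twist":[-0.005,0,0],"dp":[0.1,0.5,2.0],"gripper":130},{"twist":[-0.005,0,0],"dp":[0.1,0.5,3.3],"gripper":130},{"twist":[-0.005,0,0],"dp":[0.1,0.5,3.9],"gripper":130},{"twist":[-0.005,0,0],"dp":[0.1,0.5,3.9],"gripper":240},{"twist":[-0.005,0,0],"dp":[0.1,0.5,3.9],"gripper":240},{"twist":[-0.005,0,0],"dp":[0.1,0.5,3.9],"gripper":240},{"twist":[-0.005,0,0],"dp":[0.1,0.5,3.9],"gripper":240},{"twist":[-0.005,0,0],"dp":[0.1,0.5,3.9],"gripper":240}]'

```text
time: 7.13
tcp_pos: [0.6402, 0.0902, 0.0895]
ee_rot: [3.136, -0.0, 1.434]
force: [-0.7, 0.8, 1.6]
finger_gap: 0.0135
```

```bash
python3 -c "
from h import *
st();go(.474,.175,.16,82)"
```

```text
t 7.13 [0.6402 0.0902 0.0895] [ 3.136 -0.     1.434] F [-0.7  0.8  1.6] gap 0.0135 q [-0.05  0.45  1.49 -0.    1.19  0.09]
  -> (0.4740,0.1750,0.1600) dp [  6.13 -17.59  -7.15] cm  twist [ 0.005 -0.     0.003]  [world d [-166.2   84.8   70.5] mm]
```

Call:
move_arm --deltas '[{"twist":[0,0,0],"dp":[0,0,0],"gripper":240},{"twist":[0,0,0],"dp":[0,0,0],"gripper":240},{"twist":[0,0,0],"dp":[0,0,-1.5],"gripper":240},{"twist":[0,0,0],"dp":[0,0,-4.0],"gripper":240},{"twist":[0,0,0],"dp":[0,0,-7.0],"gripper":240},{"twist":[0,0,0],"dp":[0,0,-7.2],"gripper":240},{"twist":[0,0,0],"dp":[1.5,-3.8,-7.2],"gripper":240},{"twist":[0,0,0],"dp":[3.0,-7.5,-7.2],"gripper":240}]'

```text
time: 7.8
tcp_pos: [0.5693, 0.1296, 0.1596]
ee_rot: [3.137, -0.0, 1.431]
force: [0.4, 0.7, -1.1]
finger_gap: 0.0119
```

```bash
python3 -c "
from h import *
st();go(.474,.175,.035,82)"
```

```text
t 7.80 [0.5693 0.1296 0.1596] [ 3.137 -0.     1.431] F [ 0.4  0.7 -1.1] gap 0.0119 q [ 0.02  0.22  1.63 -0.    1.28  0.16]
  -> (0.4740,0.1750,0.0350) dp [  3.17 -10.13  12.41] cm  twist [ 0.005 -0.     0.   ]  [world d [ -95.3   45.4 -124.6] mm]
```

Call:
move_arm --deltas '[{"twist":[0,0,0],"dp":[1.2,-4.0,0],"gripper":240},{"twist":[0,0,0],"dp":[2.4,-8.0,0],"gripper":240},{"twist":[0,0,0],"dp":[3.2,-10.1,2.0],"gripper":240},{"twist":[0,0,0],"dp":[3.2,-10.1,5.0],"gripper":240},{"twist":[0,0,0],"dp":[3.2,-10.1,9.0],"gripper":240},{"twist":[0,0,0],"dp":[3.2,-10.1,11.7],"gripper":240},{"twist":[0,0,0],"dp":[3.2,-10.1,12.4],"gripper":240},{"twist":[0,0,0],"dp":[3.2,-10.1,12.4],"gripper":240}]'

```text
time: 8.47
tcp_pos: [0.4715, 0.1753, 0.0332]
ee_rot: [-3.14, 0.001, 1.434]
force: [0.9, 0.1, -1.3]
finger_gap: 0.0119
```

Call:
move_arm --deltas '[{"twist":[0,0,0],"dp":[0,0,0.4],"gripper":240},{"twist":[0,0,0],"dp":[0,0,0.8],"gripper":240},{"twist":[0,0,0],"dp":[0,0,1.1],"gripper":240},{"twist":[0,0,0],"dp":[0,0,1.2],"gripper":240}]'

```text
time: 8.8
tcp_pos: [0.475, 0.1757, 0.0245]
ee_rot: [3.136, -0.0, 1.434]
force: [0.2, 0.2, -1.2]
finger_gap: 0.0124
```

```bash
python3 -c "
from h import *
st();go(.474,.175,.0195,82)"
```

```text
t 8.80 [0.475  0.1757 0.0245] [ 3.136 -0.     1.434] F [ 0.2  0.2 -1.2] gap 0.0124 q [ 0.12  0.22  1.94 -0.    0.98  0.25]
  -> (0.4740,0.1750,0.0195) dp [-0.08 -0.09  0.5 ] cm  twist [ 0.006 -0.     0.003]  [world d [-1.  -0.7 -5. ] mm]
```

Call:
move_arm --deltas '[{"twist":[0.005,0,0],"dp":[0,0,0.25],"gripper":240},{"twist":[0.005,0,0],"dp":[0,0,0.45],"gripper":240},{"twist":[0.005,0,0],"dp":[0,0,0.5],"gripper":240}]'

```text
time: 9.05
tcp_pos: [0.4747, 0.1757, 0.0193]
ee_rot: [-3.142, -0.0, 1.434]
force: [-2.9, -0.5, 6.3]
finger_gap: 0.0122
```

Contact at 6 N. Release and rise.

Call:
move_arm --deltas '[{"twist":[0,0,0],"dp":[0,0,0],"gripper":130},{"twist":[0,0,0],"dp":[0,0,0],"gripper":130},{"twist":[0,0,0],"dp":[0,0,0],"gripper":130},{"twist":[0,0,0],"dp":[0,0,0],"gripper":130},{"twist":[0,0,0],"dp":[0,0,-4],"gripper":130},{"twist":[0,0,0],"dp":[0,0,-8],"gripper":130},{"twist":[0,0,0],"dp":[0,0,-12],"gripper":130},{"twist":[0,0,0],"dp":[0,0,-15],"gripper":130}]'

```text
time: 9.72
tcp_pos: [0.4751, 0.1757, 0.1722]
ee_rot: [3.139, -0.001, 1.434]
force: [1.1, 0.2, 0.5]
finger_gap: 0.0451
```

```bash
python3 -c "
from h import *
st()
from plant import snapshot
for n in ('top','scene'):
    d=snapshot(n); pickle.dump(d,open(f'c_{n}.pkl','wb'));cv2.imwrite(f'pics/c_{n}.png',cv2.resize(d['pixels'][100:290,100:340,::-1],None,fx=3,fy=3,interpolation=cv2.INTER_CUBIC))
"
```

```text
t 9.72 [0.4751 0.1757 0.1722] [ 3.139e+00 -1.000e-03  1.434e+00] F [1.1 0.2 0.5] gap 0.0451 q [0.12 0.01 1.84 0.   1.29 0.25]
```

View pics/c_scene.png

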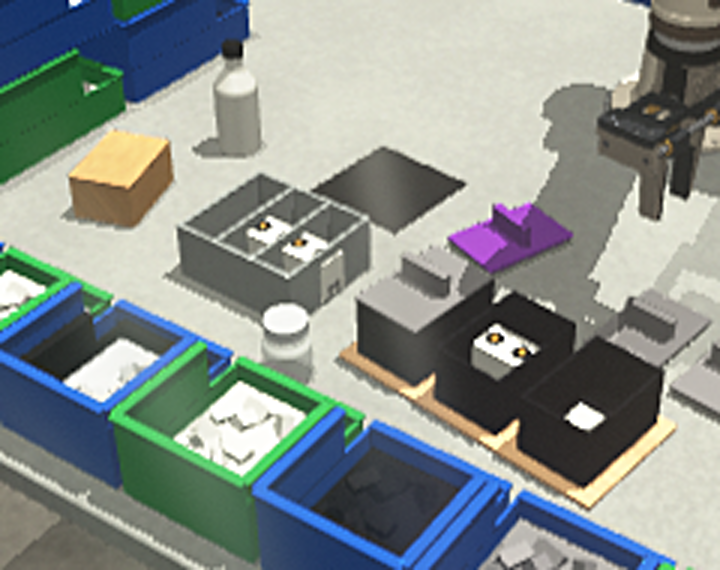

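View pics/c_top.png

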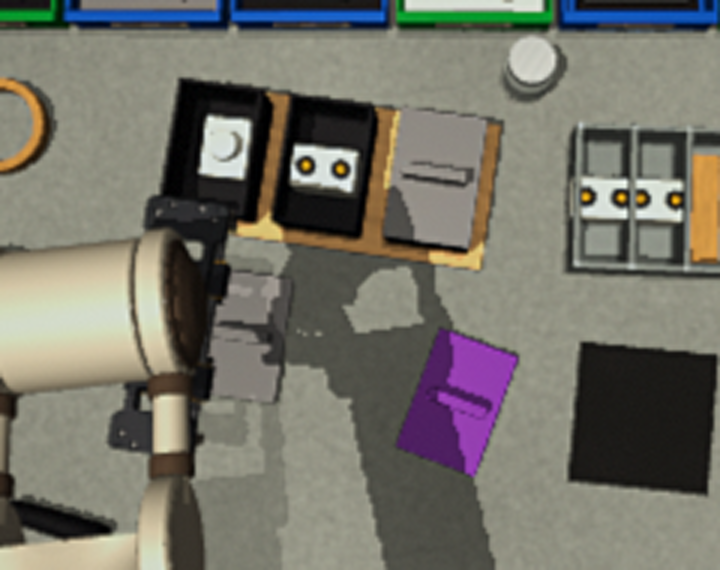

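Tub_2 (top crop (323,168), scene crop (508,345)) holds a white block with two dark sockets on top: the housing. Lid_2 lies flat. Tub_3 therefore stays closed. Other housing-like blocks are in the tray at about (610,195) and (658,200). Those are the two fixed ones, so the loose one in tub_2 is meant. I measure it in both views and confirm with an enlarged crop.

```bash
python3 -c "
from h import *
for n in ('top','scene'):
    d=pickle.load(open(f'c_{n}.pkl','rb')); print(n)
    comps(d,.053,.068,(.58,.70),(.05,.135),30,d['pixels'].min(2)>0)
    print('white');comps(d,.053,.068,(.58,.70),(.05,.135),10,d['pixels'].min(2)>110)
    print('rim');comps(d,.070,.082,(.55,.72),(.04,.14),10)
    print('lids');comps(d,.010,.025,(.38,.56),(.1,.36),50)
    uv=proj(d,[.639,.0916,.062])[0].astype(int)
    c=d['pixels'][uv[1]-30:uv[1]+30,uv[0]-35:uv[0]+35,::-1]
    cv2.imwrite(f'pics/hz_{n}.png',cv2.resize(c,None,fx=6,fy=6,interpolation=cv2.INTER_CUBIC))
st();go(.639,.0916,.17,82)
a=cv2.imread('pics/hz_top.png');b=cv2.imread('pics/hz_scene.png');cv2.imwrite('pics/hz.png',cv2.resize(np.hstack([a,b]),(800,342)))
"
```

```text
top
n300 rect c(634.0,92.9) size(62.7,40.7) ang 83.5 zmed 62.4 mean [633.2  92.5  62.2]
white
n217 rect c(634.9,92.9) size(62.7,38.8) ang 82.6 zmed 62.6 mean [634.4  91.9  62.3]
rim
n108 rect c(672.7,87.3) size(82.7,51.4) ang 81.4 zmed 77.9 mean [684.1  88.7  77.5]
n124 rect c(610.9,95.7) size(82.5,72.1) ang 82.6 zmed 78.3 mean [598.3  96.5  77.8]
lids
n860 rect c(472.6,171.0) size(73.6,125.6) ang 82.1 zmed 14.3 mean [472.  167.8  14.4]
scene
n241 rect c(630.8,86.8) size(67.0,91.7) ang 80.5 zmed 59.3 mean [636.1  80.8  59.6]
n52 rect c(666.8,129.8) size(6.6,66.0) ang 83.7 zmed 60.9 mean [668.5 129.2  60.4]
white
n115 rect c(636.1,90.2) size(56.4,42.7) ang 82.7 zmed 59.1 mean [639.5  91.8  59.3]
rim
n246 rect c(639.4,92.1) size(86.5,132.1) ang 81.8 zmed 74.4 mean [642.8  91.8  74.3]
lids
n55 rect c(426.9,169.5) size(55.3,26.1) ang 75.3 zmed 11.9 mean [425.5 169.9  12.3]
n278 rect c(470.9,178.4) size(83.1,108.4) ang 82.2 zmed 12.8 mean [484.2 183.8  13.6]
n516 rect c(491.9,287.0) size(84.0,129.2) ang 81.4 zmed 12.7 mean [499.4 287.9  13.2]
t 9.82 [0.4783 0.1762 0.1752] [ 3.131e+00 -3.000e-03  1.434e+00] F [ 0.2  0.2 -0.8] gap 0.0451 q [0.12 0.01 1.83 0.   1.29 0.25]
  -> (0.6390,0.0916,0.1700) dp [-6.19 17.07  0.68] cm  twist [ 0.011 -0.003  0.003]  [world d [160.7 -84.6  -5.2] mm]
```

View pics/hz.png

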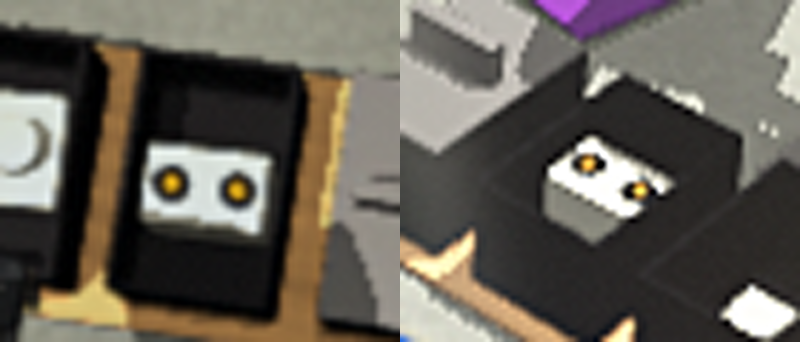

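Confirmed by the crop: a white block with two sockets, standing alone in tub_2, with its top at about 61 mm in both views. Moving above it.

Call:
move_arm --deltas '[{"twist":[0,0,0],"dp":[-6.2,16.7,0.3],"gripper":89},{"twist":[0,0,0],"dp":[-6.2,16.7,0.3],"gripper":89},{"twist":[0,0,0],"dp":[-6.2,16.7,0.3],"gripper":89},{"twist":[0,0,0],"dp":[-6.2,16.7,0.3],"gripper":89},{"twist":[0,0,0],"dp":[-6.2,16.7,0.3],"gripper":89},{"twist":[0,0,0],"dp":[-6.2,16.7,3.0],"gripper":89},{"twist":[0,0,0],"dp":[-6.2,16.7,5.0],"gripper":89},{"twist":[0,0,0],"dp":[-6.2,16.7,5.0],"gripper":89}]'

```text
time: 10.48
tcp_pos: [0.6271, 0.0911, 0.1118]
ee_rot: [-3.129, 0.001, 1.433]
force: [-0.1, 0.0, -0.9]
finger_gap: 0.06
```

Call:
move_arm --deltas '[{"twist":[0,0,0],"dp":[0,0,0],"gripper":89},{"twist":[0,0,0],"dp":[0,0,0],"gripper":89}]'

```text
time: 10.65
tcp_pos: [0.6313, 0.0915, 0.1191]
ee_rot: [-3.141, -0.0, 1.434]
force: [0.4, -0.2, -0.3]
finger_gap: 0.0594
```

```bash
python3 -c "
from h import *
st();go(.6355,.0915,.0255,82)
from plant import snapshot
d=snapshot('scene');cv2.imwrite(f'pics/d_scene.png',cv2.resize(d['pixels'][170:290,200:340,::-1],None,fx=5,fy=5,interpolation=cv2.INTER_CUBIC))
"
```

```text
t 10.65 [0.6313 0.0915 0.1191] [-3.141 -0.     1.434] F [ 0.4 -0.2 -0.3] gap 0.0594 q [-0.05  0.4   1.5   0.    1.24  0.09]
  -> (0.6355,0.0915,0.0255) dp [0.05 0.42 9.36] cm  twist [-0.001 -0.     0.003]  [world d [  4.2  -0.  -93.6] mm]
```

View pics/d_scene.png

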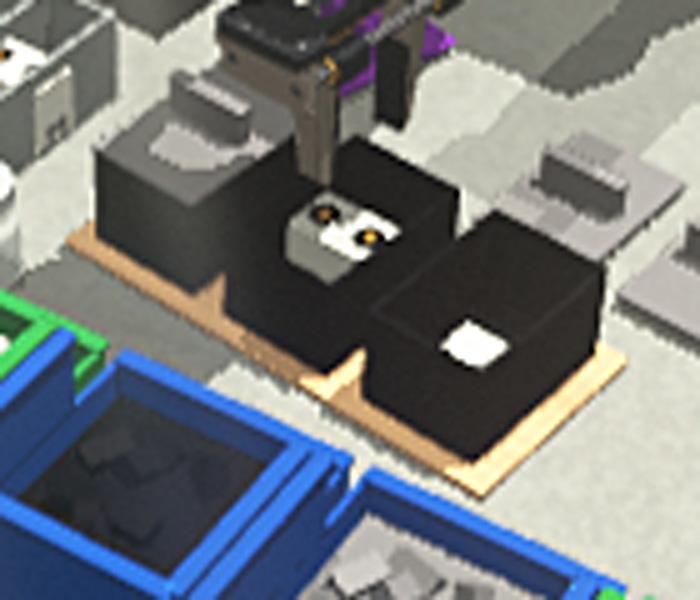

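The crop shows both fingers over tub_2, one on each 40 mm side of the housing (at (345,235)). Descending.

Call:
move_arm --deltas '[{"twist":[0,0,0],"dp":[0.05,0.4,2],"gripper":89},{"twist":[0,0,0],"dp":[0.05,0.4,4.5],"gripper":89},{"twist":[0,0,0],"dp":[0.05,0.4,6.5],"gripper":89},{"twist":[0,0,0],"dp":[0.05,0.4,8.0],"gripper":89},{"twist":[0,0,0],"dp":[0.05,0.4,9.0],"gripper":89},{"twist":[0,0,0],"dp":[0.05,0.4,9.3],"gripper":89},{"twist":[0,0,0],"dp":[0.05,0.4,9.3],"gripper":89}]'

```text
time: 11.28
tcp_pos: [0.6353, 0.0914, 0.026]
ee_rot: [-3.141, -0.0, 1.434]
force: [0.2, 0.5, 0.4]
finger_gap: 0.0602
```

Call:
move_arm --deltas '[{"twist":[0,0,0],"dp":[0,0,0],"gripper":200},{"twist":[0,0,0],"dp":[0,0,0],"gripper":200},{"twist":[0,0,0],"dp":[0,0,0],"gripper":200},{"twist":[0,0,0],"dp":[0,0,0],"gripper":200},{"twist":[0,0,0],"dp":[0,0,0],"gripper":200}]' --force 25

```text
time: 11.7
tcp_pos: [0.6359, 0.0913, 0.0269]
ee_rot: [3.141, -0.0, 1.434]
force: [-1.9, 0.4, 6.1]
finger_gap: 0.0399
```

```bash
python3 -c "
from h import *
st();go(.394,-.224,.17,0)"
```

```text
t 11.70 [0.6359 0.0913 0.0269] [ 3.141 -0.     1.434] F [-1.9  0.4  6.1] gap 0.0399 q [-0.05  0.52  1.53  0.    1.09  0.09]
  -> (0.3940,-0.2240,0.1700) dp [-34.54 -19.65 -14.33] cm  twist [ 0.000e+00 -1.000e-03  1.434e+00]  [world d [-241.9 -315.3  143.1] mm]
```

Call:
move_arm --deltas '[{"twist":[0,0,0],"dp":[0,0,-0.5],"gripper":200},{"twist":[0,0,0],"dp":[0,0,-2],"gripper":200},{"twist":[0,0,0],"dp":[0,0,-5],"gripper":200},{"twist":[0,0,0],"dp":[0,0,-8],"gripper":200},{"twist":[0,0,0],"dp":[0,0,-11],"gripper":200},{"twist":[0,0,0],"dp":[0,0,-14],"gripper":200},{"twist":[0,0,0],"dp":[0,0,-14.3],"gripper":200}]'

```text
time: 12.28
tcp_pos: [0.6387, 0.0912, 0.1756]
ee_rot: [3.132, -0.001, 1.434]
force: [0.9, -0.1, -0.6]
finger_gap: 0.0401
```

```bash
python3 -c "
from h import *
st();go(.394,-.224,.17,-2)
from plant import snapshot
d=snapshot('scene');cv2.imwrite(f'pics/e_scene.png',cv2.resize(d['pixels'][110:290,160:340,::-1],None,fx=3,fy=3,interpolation=cv2.INTER_CUBIC))
"
```

```text
t 12.28 [0.6387 0.0912 0.1756] [ 3.132e+00 -1.000e-03  1.434e+00] F [ 0.9 -0.1 -0.6] gap 0.0401 q [-0.05  0.36  1.44  0.    1.34  0.09]
  -> (0.3940,-0.2240,0.1700) dp [-34.57 -19.94   0.33] cm  twist [ 0.007 -0.008  1.469]  [world d [-244.7 -315.2   -5.6] mm]
```

View pics/e_scene.png

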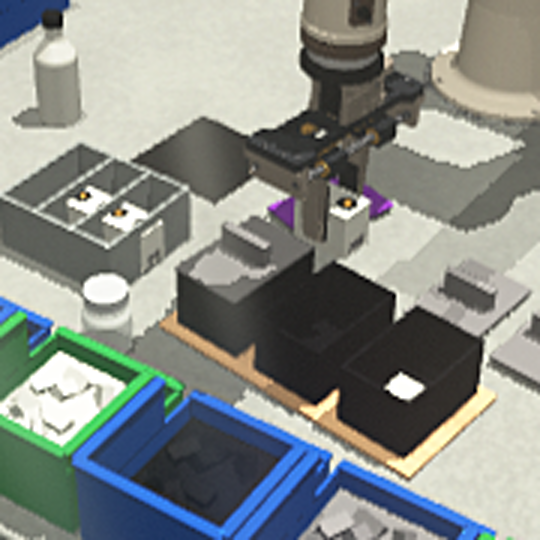

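The crop shows the housing held at (345,225), out of the now empty tub_2. Carrying it to the mat and turning it 84°.

Call:
move_arm --deltas '[{"twist":[0,0,0.12],"dp":[-3.2,-1.9,0],"gripper":200},{"twist":[0,0,0.24],"dp":[-6.5,-3.8,0],"gripper":200},{"twist":[0,0,0.36],"dp":[-9.8,-5.6,0],"gripper":200},{"twist":[0,0,0.48],"dp":[-13.0,-7.5,0],"gripper":200},{"twist":[0,0,0.6],"dp":[-16.2,-9.4,0],"gripper":200},{"twist":[0,0,0.72],"dp":[-19.5,-11.2,0],"gripper":200},{"twist":[0,0,0.84],"dp":[-22.8,-13.1,0],"gripper":200},{"twist":[0,0,0.96],"dp":[-26.0,-15.0,0],"gripper":200}]'

```text
time: 13.0
tcp_pos: [0.4486, -0.1462, 0.1664]
ee_rot: [-3.138, 0.003, 0.468]
force: [0.8, -0.6, -1.1]
finger_gap: 0.0399
```

```bash
python3 -c "
from h import *
st();go(.394,-.224,.10,-2)"
```

```text
t 13.00 [ 0.4486 -0.1462  0.1664] [-3.138e+00  3.000e-03  4.680e-01] F [ 0.8 -0.6 -1.1] gap 0.0399 q [-0.57 -0.07  1.93 -0.    1.28  0.53]
  -> (0.3940,-0.2240,0.1000) dp [-8.36  4.51  6.65] cm  twist [-0.003  0.004  0.503]  [world d [-54.6 -77.8 -66.4] mm]
```

Call:
move_arm --deltas '[{"twist":[0,0,0.12],"dp":[-3.4,1.8,1],"gripper":200},{"twist":[0,0,0.24],"dp":[-6.5,3.5,2],"gripper":200},{"twist":[0,0,0.36],"dp":[-8.4,4.5,3],"gripper":200},{"twist":[0,0,0.48],"dp":[-8.4,4.5,5],"gripper":200},{"twist":[0,0,0.503],"dp":[-8.4,4.5,8],"gripper":200},{"twist":[0,0,0.503],"dp":[-8.4,4.5,11],"gripper":200},{"twist":[0,0,0.503],"dp":[-8.4,4.5,13],"gripper":200},{"twist":[0,0,0.503],"dp":[-8.4,4.5,13.3],"gripper":200}]'

```text
time: 13.67
tcp_pos: [0.3926, -0.2203, 0.0301]
ee_rot: [-3.134, 0.01, -0.03]
force: [-0.3, 1.0, -1.7]
finger_gap: 0.0398
```

Call:
move_arm --deltas '[{"twist":[0,0,0],"dp":[0,0,0],"gripper":200},{"twist":[0,0,0],"dp":[0,0,0],"gripper":200}]'

```text
time: 13.83
tcp_pos: [0.3968, -0.2241, 0.0359]
ee_rot: [-3.141, 0.001, -0.029]
force: [0.3, -0.8, -0.6]
finger_gap: 0.0397
```

```bash
python3 -c "
from h import *
st();go(.394,-.224,.0175,-2)"
```

```text
t 13.83 [ 0.3968 -0.2241  0.0359] [-3.141e+00  1.000e-03 -2.900e-02] F [ 0.3 -0.8 -0.6] gap 0.0397 q [-0.78  0.08  2.07 -0.    0.99  0.82]
  -> (0.3940,-0.2240,0.0175) dp [-0.28  0.    1.85] cm  twist [-0.     0.001  0.006]  [world d [ -2.8   0.1 -18.4] mm]
```

Call:
move_arm --deltas '[{"twist":[0,0,0],"dp":[0,0,0.6],"gripper":200},{"twist":[0,0,0],"dp":[0,0,1.1],"gripper":200},{"twist":[0,0,0],"dp":[0,0,1.5],"gripper":200},{"twist":[0,0,0],"dp":[0,0,1.6],"gripper":200},{"twist":[0,0,0],"dp":[0,0,1.7],"gripper":200},{"twist":[0,0,0],"dp":[0,0,1.75],"gripper":200},{"twist":[0,0,0],"dp":[0,0,1.75],"gripper":200}]'

```text
time: 14.42
tcp_pos: [0.3968, -0.2242, 0.0183]
ee_rot: [-3.142, 0.001, -0.029]
force: [0.4, 0.3, -0.8]
finger_gap: 0.0404
```

Call:
move_arm --deltas '[{"twist":[0,0,0],"dp":[0,0,0.05],"gripper":200},{"twist":[0,0,0],"dp":[0,0,0.1],"gripper":200},{"twist":[0,0,0],"dp":[0,0,0.1],"gripper":200}]'

```text
time: 14.67
tcp_pos: [0.3969, -0.2243, 0.0179]
ee_rot: [3.142, 0.001, -0.029]
force: [-2.6, 2.1, 4.9]
finger_gap: 0.0399
```

Contact at about 5 N. Release, rise, and turn for the end grasp.

Call:
move_arm --deltas '[{"twist":[0,0,0],"dp":[0,0,0],"gripper":89},{"twist":[0,0,0],"dp":[0,0,0],"gripper":89},{"twist":[0,0,0],"dp":[0,0,0],"gripper":89},{"twist":[0,0,0],"dp":[0,0,-2],"gripper":60},{"twist":[0,0,0],"dp":[0,0,-6],"gripper":40},{"twist":[0,0,0],"dp":[0,0,-10],"gripper":33},{"twist":[0,0,-0.12],"dp":[0,0,-13],"gripper":33},{"twist":[0,0,-0.24],"dp":[0,0,-14],"gripper":33}]'

```text
time: 15.33
tcp_pos: [0.3992, -0.2263, 0.1628]
ee_rot: [3.134, -0.004, 0.216]
force: [0.8, 0.1, 0.8]
finger_gap: 0.0801
```

```bash
python3 -c "
from h import *
st();go(.397,-.2243,.15,88)
from plant import snapshot
for n in ('top','scene'):
    d=snapshot(n); pickle.dump(d,open(f'f_{n}.pkl','wb'))
    cv2.imwrite(f'pics/f_{n}.png',cv2.resize(d['pixels'][100:290,150:390,::-1],None,fx=3,fy=3,interpolation=cv2.INTER_CUBIC))
    comps(d,.040,.058,(.32,.47),(-.29,-.16),10,d['pixels'].min(2)>90)
"
```

```text
t 15.33 [ 0.3992 -0.2263  0.1628] [ 3.134 -0.004  0.216] F [0.8 0.1 0.8] gap 0.0801 q [-0.78 -0.11  1.98 -0.    1.27  0.57]
  -> (0.3970,-0.2243,0.1500) dp [-0.18 -0.25  1.27] cm  twist [ 9.000e-03  1.000e-03 -1.319e+00]  [world d [ -2.2   2.  -12.8] mm]
n22 rect c(421.8,-218.7) size(8.6,22.9) ang 0.3 zmed 52.7 mean [ 423.4 -216.4   52.6]
n110 rect c(400.8,-219.9) size(67.7,44.1) ang 0.7 zmed 48.9 mean [ 406.1 -217.5   48.6]
```

View pics/f_scene.png

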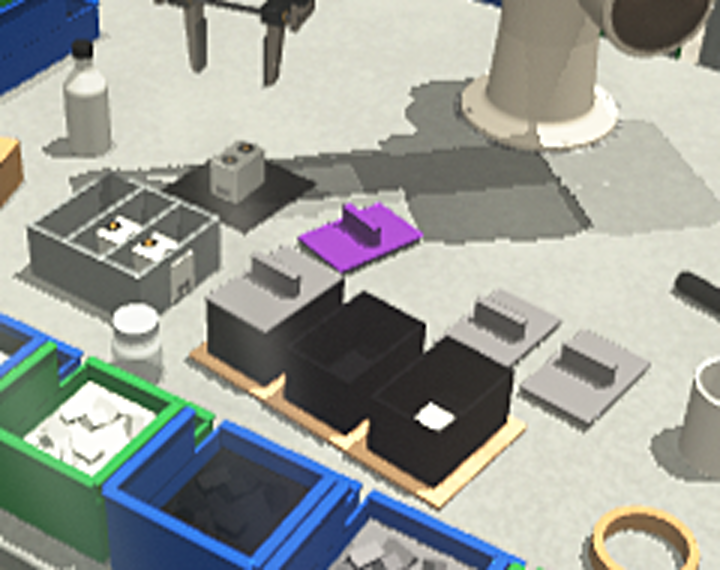

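View pics/f_top.png

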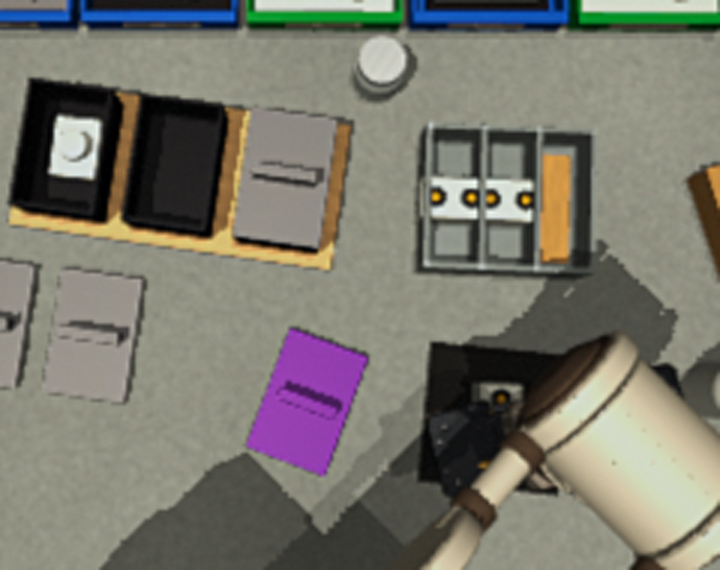

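The scene view shows the housing standing upright and released on the mat (crop (238,172)). Turning to jaws along its 62 mm length.

Call:
move_arm --deltas '[{"twist":[0,0,-0.12],"dp":[-0.1,-0.2,0.2],"gripper":33},{"twist":[0,0,-0.24],"dp":[-0.1,-0.2,0.2],"gripper":33},{"twist":[0,0,-0.36],"dp":[-0.1,-0.2,0.2],"gripper":33},{"twist":[0,0,-0.48],"dp":[-0.1,-0.2,0.2],"gripper":33},{"twist":[0,0,-0.6],"dp":[-0.1,-0.2,0.2],"gripper":33},{"twist":[0,0,-0.72],"dp":[-0.1,-0.2,0.2],"gripper":33},{"twist":[0,0,-0.84],"dp":[-0.1,-0.2,0.2],"gripper":33},{"twist":[0,0,-0.96],"dp":[-0.1,-0.2,0.2],"gripper":33}]'

```text
time: 16.1
tcp_pos: [0.3946, -0.2215, 0.1531]
ee_rot: [-3.137, -0.001, 1.173]
force: [0.0, -0.2, 0.5]
finger_gap: 0.0801
```

Call:
move_arm --deltas '[{"twist":[0,0,-0.12],"dp":[0,0,1],"gripper":33},{"twist":[0,0,-0.24],"dp":[0,0,2],"gripper":33},{"twist":[0,0,-0.33],"dp":[0,0,3],"gripper":33},{"twist":[0,0,-0.33],"dp":[0,0,5],"gripper":33},{"twist":[0,0,-0.33],"dp":[0,0,6],"gripper":33},{"twist":[0,0,-0.33],"dp":[0,0,6],"gripper":33},{"twist":[0,0,-0.33],"dp":[0,0,6],"gripper":33}]'

```text
time: 16.68
tcp_pos: [0.3946, -0.2216, 0.0941]
ee_rot: [-3.138, -0.002, 1.499]
force: [1.0, 0.9, -0.0]
finger_gap: 0.08
```

```bash
python3 -c "
from h import *
st();go(.398,-.2243,.022,88)
from plant import snapshot
for n in ('top','scene'):
    d=snapshot(n); pickle.dump(d,open(f'g_{n}.pkl','wb'))
    cv2.imwrite(f'pics/g_{n}.png',cv2.resize(d['pixels'][100:290,150:390,::-1],None,fx=3,fy=3,interpolation=cv2.INTER_CUBIC))
    comps(d,.040,.058,(.32,.47),(-.29,-.16),10,d['pixels'].min(2)>90)
"
```

```text
t 16.68 [ 0.3946 -0.2216  0.0941] [-3.138e+00 -2.000e-03  1.499e+00] F [ 1.   0.9 -0. ] gap 0.0800 q [-0.78 -0.03  2.04 -0.    1.13 -0.71]
  -> (0.3980,-0.2243,0.0220) dp [-0.27  0.38  7.2 ] cm  twist [-0.003 -0.002 -0.037]  [world d [  3.4  -2.7 -72.1] mm]
n37 rect c(407.2,-208.8) size(11.2,41.7) ang 75.0 zmed 52.4 mean [ 408.7 -210.2   52.1]
n109 rect c(400.9,-220.7) size(43.4,65.1) ang 89.6 zmed 48.7 mean [ 404.9 -217.3   47.9]
```

View pics/g_scene.png

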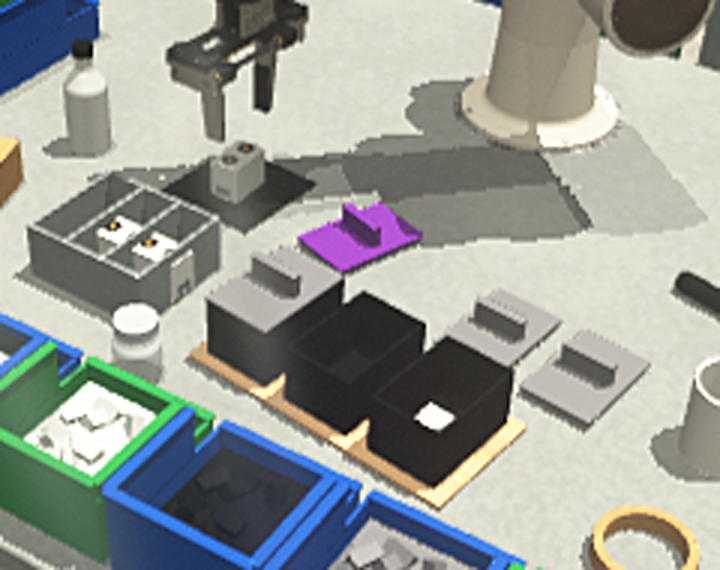

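Jaws are aligned with the housing's ends: tips at (215,138) and (262,110), above the ends at (222,172) and (258,148). Lowering.

Call:
move_arm --deltas '[{"twist":[-0.003,-0.002,-0.037],"dp":[-0.25,0.4,0.5],"gripper":33},{"twist":[-0.003,-0.002,-0.037],"dp":[-0.25,0.4,2.0],"gripper":33},{"twist":[-0.003,-0.002,-0.037],"dp":[-0.25,0.4,4.0],"gripper":33},{"twist":[-0.003,-0.002,-0.037],"dp":[-0.25,0.4,6.0],"gripper":33},{"twist":[-0.003,-0.002,-0.037],"dp":[-0.25,0.4,7.0],"gripper":33},{"twist":[-0.003,-0.002,-0.037],"dp":[-0.25,0.4,7.2],"gripper":33},{"twist":[-0.003,-0.002,-0.037],"dp":[-0.25,0.4,7.2],"gripper":33}]'

```text
time: 17.37
tcp_pos: [0.3993, -0.2252, 0.0235]
ee_rot: [3.14, 0.002, 1.538]
force: [0.4, 0.1, 0.4]
finger_gap: 0.0802
```

```bash
python3 -c "
from h import *
st();go(.398,-.2243,.022,88)"
```

```text
t 17.37 [ 0.3993 -0.2252  0.0235] [3.140e+00 2.000e-03 1.538e+00] F [0.4 0.1 0.4] gap 0.0802 q [-0.78  0.11  2.07 -0.    0.96 -0.74]
  -> (0.3980,-0.2243,0.0220) dp [ 0.09 -0.13  0.15] cm  twist [0.002 0.002 0.002]  [world d [-1.3  0.9 -1.5] mm]
```

Call:
move_arm --deltas '[{"twist":[0,0,0],"dp":[0,0,0],"gripper":150},{"twist":[0,0,0],"dp":[0,0,0],"gripper":150},{"twist":[0,0,0],"dp":[0,0,0],"gripper":150},{"twist":[0,0,0],"dp":[0,0,0],"gripper":150},{"twist":[0,0,0],"dp":[0,0,0],"gripper":150}]' --force 25

```text
time: 17.78
tcp_pos: [0.3996, -0.2257, 0.0244]
ee_rot: [3.139, 0.003, 1.538]
force: [-1.6, -0.2, 5.9]
finger_gap: 0.062
```

Call:
move_arm --deltas '[{"twist":[0,0,0],"dp":[0,0,-0.5],"gripper":150},{"twist":[0,0,0],"dp":[0,0,-2],"gripper":150},{"twist":[0,0,0],"dp":[0,0,-5],"gripper":150},{"twist":[0,0,0],"dp":[0,0,-8],"gripper":150},{"twist":[0,0,0],"dp":[0,0,-11],"gripper":150},{"twist":[0,0,0],"dp":[0,0,-12],"gripper":150},{"twist":[0,0,0],"dp":[0,0,-12],"gripper":150},{"twist":[0,0,0],"dp":[0,0,-12],"gripper":150}]'

```text
time: 18.45
tcp_pos: [0.3988, -0.2247, 0.1426]
ee_rot: [3.14, 0.002, 1.538]
force: [-0.3, -0.1, -2.0]
finger_gap: 0.0614
```

```bash
python3 -c "
from h import *
st();go(.605,-.284,.145,88)"
```

```text
t 18.45 [ 0.3988 -0.2247  0.1426] [3.140e+00 2.000e-03 1.538e+00] F [-0.3 -0.1 -2. ] gap 0.0614 q [-0.78 -0.09  1.99  0.    1.23 -0.75]
  -> (0.6050,-0.2840,0.1450) dp [-5.25 20.81 -0.19] cm  twist [0.002 0.002 0.002]  [world d [206.2 -59.3   2.4] mm]
```

Gripped by the ends (gap 62 mm). Moving above the empty bay.

Call:
move_arm --deltas '[{"twist":[0,0,0],"dp":[-1.0,4.1,0],"gripper":150},{"twist":[0,0,0],"dp":[-2.0,8.1,0],"gripper":150},{"twist":[0,0,0],"dp":[-3.0,12.1,0],"gripper":150},{"twist":[0,0,0],"dp":[-4.0,16.0,0],"gripper":150},{"twist":[0,0,0],"dp":[-5.0,19.5,0],"gripper":150},{"twist":[0,0,0],"dp":[-5.2,20.8,0],"gripper":150},{"twist":[0,0,0],"dp":[-5.2,20.8,0],"gripper":150},{"twist":[0,0,0],"dp":[-5.2,20.8,0],"gripper":150}]'

```text
time: 19.12
tcp_pos: [0.6038, -0.2827, 0.1402]
ee_rot: [-3.139, -0.001, 1.538]
force: [-0.0, 0.3, -1.9]
finger_gap: 0.0617
```

```bash
python3 -c "
from h import *
st();go(.605,-.284,.115,88)
from plant import snapshot
for n in ('top','scene'):
    d=snapshot(n); pickle.dump(d,open(f'i_{n}.pkl','wb'))
    uv=proj(d,[.605,-.26,.1])[0].astype(int)
    cv2.imwrite(f'pics/i_{n}.png',cv2.resize(d['pixels'][max(0,uv[1]-50):uv[1]+50,uv[0]-60:uv[0]+60,::-1],None,fx=6,fy=6,interpolation=cv2.INTER_CUBIC))
    print(uv); comps(d,.15,.185,(.54,.67),(-.34,-.24),5,d['pixels'].min(2)>100)
    comps(d,.10,.15,(.54,.67),(-.34,-.24),5,d['pixels'].min(2)>60)
"
```

```text
t 19.12 [ 0.6038 -0.2827  0.1402] [-3.139e+00 -1.000e-03  1.538e+00] F [-0.   0.3 -1.9] gap 0.0617 q [-0.62  0.45  1.38 -0.    1.31 -0.59]
  -> (0.6050,-0.2840,0.1150) dp [-0.13  0.13  2.52] cm  twist [-0.003 -0.001  0.002]  [world d [  1.2  -1.3 -25.2] mm]
[331 163]
[183 162]
n125 rect c(604.3,-276.9) size(42.0,63.8) ang 89.1 zmed 164.5 mean [ 606.4 -268.5  162.2]
n150 rect c(614.8,-265.2) size(37.6,74.3) ang 58.6 zmed 133.1 mean [ 616.6 -265.1  133.6]
```

View pics/i_scene.png

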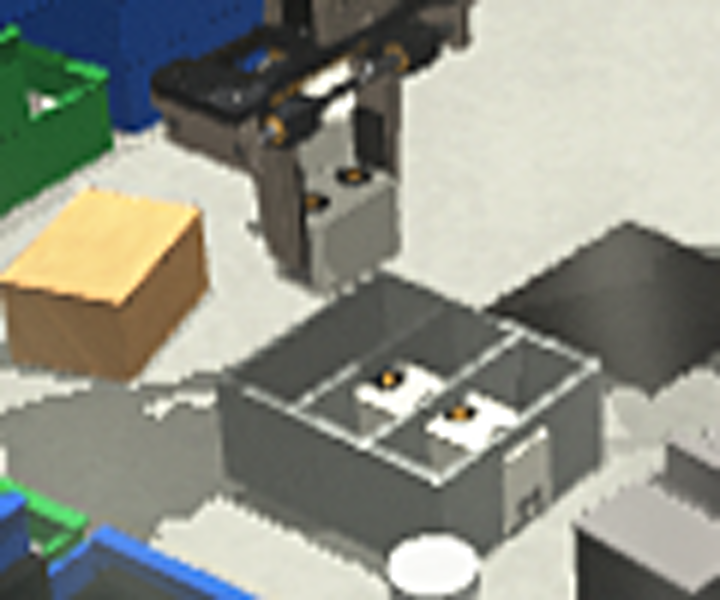

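View pics/i_top.png

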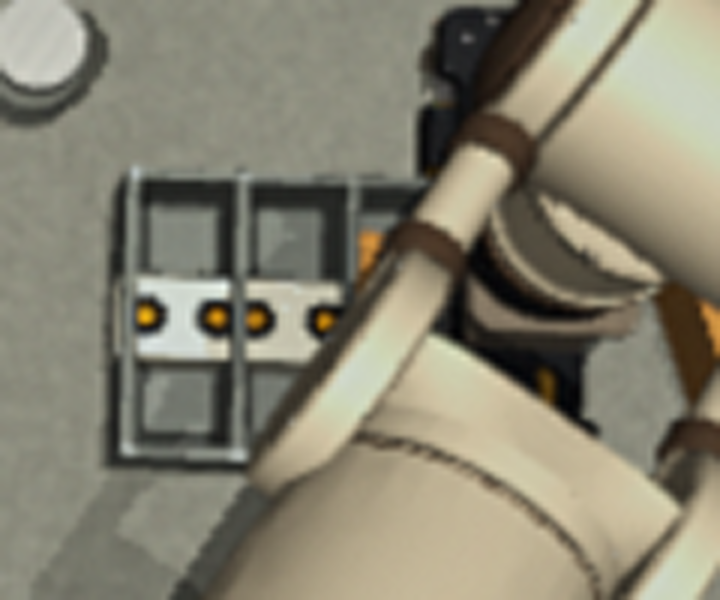

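The scene crop shows the housing held by its ends over the empty bay (bay mouth at (330,340)). The arm hides it in the top view. The two cameras disagree by 4–5 mm here, so I lower it to just above the rim and compare housing and bay in one image.

Call:
move_arm --deltas '[{"twist":[0,0,0],"dp":[-0.1,0.1,1.0],"gripper":150},{"twist":[0,0,0],"dp":[0.1,0.1,2.5],"gripper":150},{"twist":[0,0,0],"dp":[0.25,0.1,3.6],"gripper":150},{"twist":[0,0,0],"dp":[0.25,0.1,3.8],"gripper":150},{"twist":[0,0,0],"dp":[0.25,0.1,3.8],"gripper":150},{"twist":[0,0,0],"dp":[0.25,0.1,3.8],"gripper":150}]'

```text
time: 19.72
tcp_pos: [0.6061, -0.2814, 0.106]
ee_rot: [3.14, 0.002, 1.538]
force: [-0.4, 0.9, -0.8]
finger_gap: 0.0616
```

```bash
python3 -c "
from h import *
st()
from plant import snapshot
d=snapshot('scene'); pickle.dump(d,open('j_scene.pkl','wb'))
uv=proj(d,[.605,-.26,.08])[0].astype(int);print(uv)
cv2.imwrite('pics/j_scene.png',cv2.resize(d['pixels'][uv[1]-40:uv[1]+35,uv[0]-45:uv[0]+50,::-1],None,fx=8,fy=8,interpolation=cv2.INTER_CUBIC))
comps(d,.110,.14,(.54,.67),(-.34,-.24),5,d['pixels'].min(2)>100)
comps(d,.117,.14,(.54,.67),(-.34,-.24),5,d['pixels'].min(2)>90)
"
```

```text
t 19.72 [ 0.6061 -0.2814  0.106 ] [3.140e+00 2.000e-03 1.538e+00] F [-0.4  0.9 -0.8] gap 0.0616 q [-0.61  0.49  1.41 -0.    1.24 -0.58]
[184 167]
n147 rect c(605.1,-275.5) size(74.4,42.1) ang 3.1 zmed 128.2 mean [ 609.  -266.   125.2]
n123 rect c(603.0,-275.6) size(78.5,42.1) ang 3.1 zmed 130.2 mean [ 608.  -267.7  128.4]
```

View pics/j_scene.png

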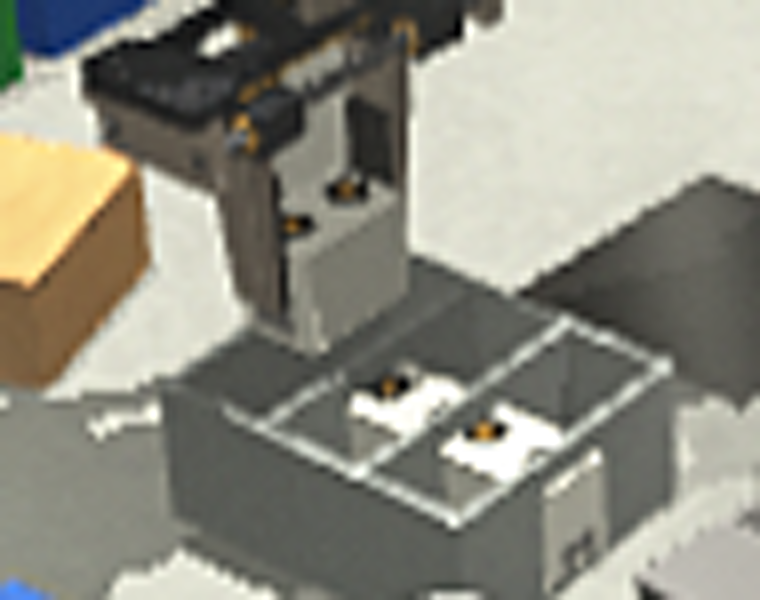

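```bash
python3 -c "
from h import *
d=pickle.load(open('j_scene.pkl','rb'))
c=d['pixels'][143:175,168:195,::-1]
a=cv2.resize(c,None,fx=18,fy=18,interpolation=cv2.INTER_CUBIC)
a=cv2.convertScaleAbs(a,alpha=1.4)
cv2.imwrite('pics/k.png',a);print(a.shape)
d=pickle.load(open('scene0.pkl','rb'))
c=d['pixels'][155:205,157:225,::-1]
a=cv2.resize(c,None,fx=11,fy=11,interpolation=cv2.INTER_CUBIC)
cv2.imwrite('pics/k2.png',a);print(a.shape)
"
```

```text
(576, 486, 3)
(550, 748, 3)
```

View pics/k.png

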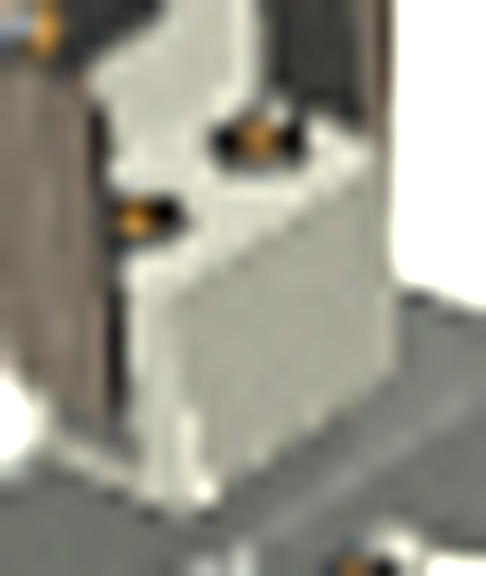

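View pics/k2.png

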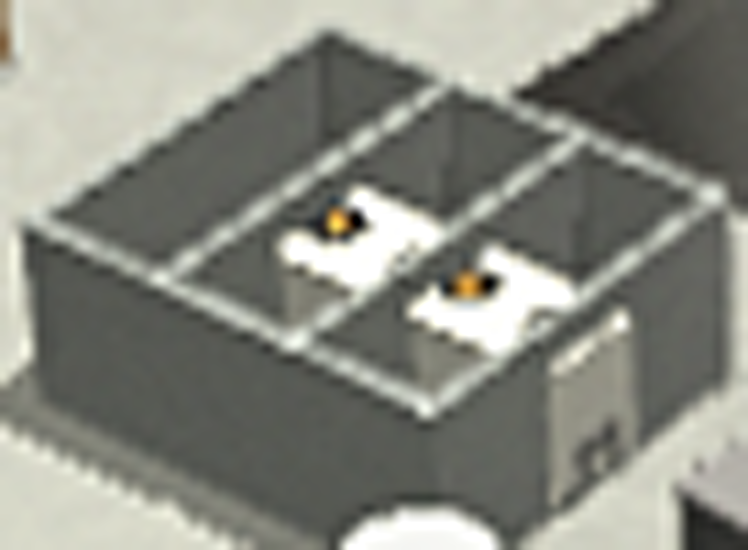

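```bash
python3 -c "
from h import *
from scipy.optimize import least_squares
d=pickle.load(open('scene0.pkl','rb'))
def fit(M,P,x0,fixz=None):
    M=np.array(M,float)/1000
    def pts(q):
        c,s=np.cos(q[2]),np.sin(q[2]); z=q[3] if fixz is None else fixz
        return np.c_[q[0]+c*M[:,0]-s*M[:,1],q[1]+s*M[:,0]+c*M[:,1],M[:,2]+z]
    f=lambda q:(proj(d,pts(q))-P).ravel()
    r=least_squares(f,x0,x_scale=[.01,.01,.1,.01]); print(np.round(r.x*[1000,1000,57.3,1000],1),'res px',np.round(f(r.x),1)); return r.x
k2=np.array([[428,405],[715,193],[32,222],[330,38],[165,278],[295,345],[445,88],[580,143]]);P=(k2+.5)/11-.5+[157,155]
M=[[67.5,79.5,70],[-67.5,79.5,70],[67.5,-79.5,70],[-67.5,-79.5,70],[67.5,-26.5,70],[67.5,26.5,70],[-67.5,-26.5,70],[-67.5,26.5,70]]
t=fit(M,P,[.605,-.23,0,0])
c,s=np.cos(t[2]),np.sin(t[2]);print('bay',(t[0]+s*.053)*1000,(t[1]-c*.053)*1000)
k=np.array([[172,295],[378,165],[392,375],[208,500]]);P=(k+.5)/18-.5+[168,143]
M=[[31,20,50],[-31,20,50],[-31,20,0],[31,20,0]]
fit(M,P,[.605,-.28,0,.08])
fit(M[2:]+M[1:2],np.r_[P[2:],P[1:2]],[.605,-.28,0,.08])
"
```

```text
[ 586.1 -249.5   -2.   -22.6] res px [ 0.2  0.2 -0.4  0.5  0.4  0.  -0.3 -0.6 -0.1  0.4 -0.  -0.1  0.5 -0.2
 -0.1 -0.2]
bay 584.2407073355718 -302.49056041511477
[ 490.1 -383.1   -1.4  -21. ] res px [ 0.4  0.2  0.1  0.1  0.1 -0.5 -0.6  0.1]
[ 478.1 -393.2    0.6  -32.3] res px [ 0.  -0.4 -0.1  0.2  0.1  0.2]
```

```bash
python3 -c "
from h import *
from scipy.optimize import least_squares
d=pickle.load(open('scene0.pkl','rb'))
def fit(M,P,x0,z):
    M=np.array(M,float)/1000
    def pts(q):
        c,s=np.cos(q[2]),np.sin(q[2])
        return np.c_[q[0]+c*M[:,0]-s*M[:,1],q[1]+s*M[:,0]+c*M[:,1],M[:,2]+z]
    f=lambda q:(proj(d,pts(q))-P).ravel()
    r=least_squares(f,x0,x_scale=[.01,.01,.1]); print(z,np.round(r.x*[1000,1000,57.3],1),'res px',np.round(f(r.x),1)); return r.x
k2=np.array([[428,405],[715,193],[32,222],[330,38],[165,278],[295,345],[445,88],[580,143]]);P=(k2+.5)/11-.5+[157,155]
M=[[67.5,79.5,70],[-67.5,79.5,70],[67.5,-79.5,70],[-67.5,-79.5,70],[67.5,-26.5,70],[67.5,26.5,70],[-67.5,-26.5,70],[-67.5,26.5,70]]
for z in(0,-.003):
  t=fit(M,P,[.605,-.23,0],z)
  c,s=np.cos(t[2]),np.sin(t[2]);print('bay',(t[0]+s*.053)*1000,(t[1]-c*.053)*1000)
k=np.array([[172,295],[378,165],[392,375],[208,500]]);P=(k+.5)/18-.5+[168,143]
M=[[31,20,50],[-31,20,50],[-31,20,0],[31,20,0]]
for z in(.085,.082):
  fit(M,P,[.605,-.28,0],z)
  fit(M[2:]+M[1:2],np.r_[P[2:],P[1:2]],[.605,-.28,0],z)
d=pickle.load(open('top0.pkl','rb'))
im=d['pixels'][130:200,280:355,::-1];cv2.imwrite('pics/k3.png',cv2.resize(im,None,fx=8,fy=8,interpolation=cv2.INTER_CUBIC))
"
```

```text
0 [ 610.2 -228.6   -1.9] res px [ 0.4  0.6  0.3  0.3 -0.4  0.  -0.5 -1.  -0.6  0.5 -0.2  0.2  0.6 -0.6
  0.3 -0.4]
bay 608.4172717951831 -281.52267122752977
-0.003 [ 607.  -231.3   -2. ] res px [ 0.3  0.6  0.2  0.4 -0.3  0.  -0.5 -1.  -0.5  0.5 -0.2  0.1  0.6 -0.5
  0.3 -0.4]
bay 605.2045125015356 -284.3089701571799
0.085 [ 611.  -275.8    2.1] res px [ 0.2  0.1  0.3 -1.2  0.3 -0.4 -0.8  1.4]
0.085 [ 611.4 -275.3    3. ] res px [ 0.3 -0.4 -0.6  1.5  0.3 -1.2]
0.082 [ 607.6 -278.8    2. ] res px [ 0.2  0.1  0.3 -1.2  0.3 -0.4 -0.8  1.4]
0.082 [ 608.  -278.3    2.9] res px [ 0.3 -0.4 -0.6  1.5  0.3 -1.2]
```

View pics/k3.png

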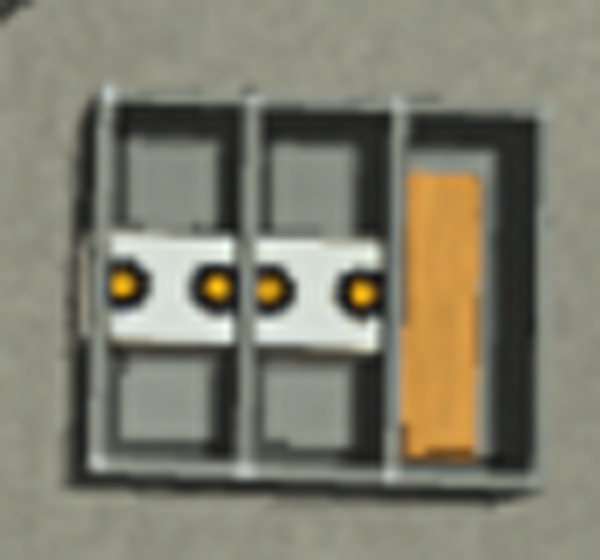

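```bash
python3 -c "
from h import *
from scipy.optimize import least_squares
d=pickle.load(open('top0.pkl','rb'))
k=np.array([[107,93],[97,463],[540,108],[530,482],[252,98],[400,103],[247,470],[392,476]]);P=(k+.5)/8-.5+[280,130]
M=np.array([[67.5,79.5,70],[-67.5,79.5,70],[67.5,-79.5,70],[-67.5,-79.5,70],[67.5,26.5,70],[67.5,-26.5,70],[-67.5,26.5,70],[-67.5,-26.5,70]])/1000
def pts(q):
    c,s=np.cos(q[2]),np.sin(q[2]); return np.c_[q[0]+c*M[:,0]-s*M[:,1],q[1]+s*M[:,0]+c*M[:,1],M[:,2]]
f=lambda q:(proj(d,pts(q))-P).ravel()
t=least_squares(f,[.605,-.23,0],x_scale=[.01,.01,.1]).x;print(t,f(t).round(1))
c,s=np.cos(t[2]),np.sin(t[2]);print('bay',(t[0]+s*.053)*1000,(t[1]-c*.053)*1000)
st();go(.604,-.2867,.09,88.1)
"
```

```text
[ 0.60553865 -0.23142018 -0.03615185] [-0.3 -0.1 -0.4  0.2  0.7  0.1  1.2 -0.1 -0.1 -0.1 -0.2  0.  -0.6 -0.
 -0.2 -0. ]
bay 603.6230155834916 -284.38554789091
t 19.77 [ 0.6065 -0.2817  0.1066] [3.139e+00 3.000e-03 1.538e+00] F [ 1.1 -0.1 -0.6] gap 0.0615 q [-0.61  0.49  1.41 -0.    1.24 -0.58]
  -> (0.6040,-0.2867,0.0900) dp [-0.5  -0.24  1.66] cm  twist [0.003 0.003 0.   ]  [world d [ -2.5  -5.  -16.6] mm]
```

Same-image fit says the housing is 5.7 mm too far toward +y. The top view says about 3–4 mm. Shift -4.3 mm in y and begin lowering, checking force.

Call:
move_arm --deltas '[{"twist":[0,0,0],"dp":[-0.43,-0.2,0.2],"gripper":150},{"twist":[0,0,0],"dp":[-0.43,-0.2,0.5],"gripper":150},{"twist":[0,0,0],"dp":[-0.43,-0.2,0.5],"gripper":150}]'

```text
time: 20.02
tcp_pos: [0.6039, -0.2859, 0.1005]
ee_rot: [3.14, 0.002, 1.537]
force: [1.2, -0.1, -1.3]
finger_gap: 0.0617
```

```bash
python3 -c "
from h import *
st()
from plant import snapshot
d=snapshot('scene'); pickle.dump(d,open('l_scene.pkl','wb'))
cv2.imwrite('pics/l_scene.png',cv2.resize(d['pixels'][140:205,155:225,::-1],None,fx=9,fy=9,interpolation=cv2.INTER_CUBIC))
"
```

```text
t 20.02 [ 0.6039 -0.2859  0.1005] [3.140e+00 2.000e-03 1.537e+00] F [ 1.2 -0.1 -1.3] gap 0.0617 q [-0.62  0.49  1.41 -0.    1.23 -0.59]
```

View pics/l_scene.png

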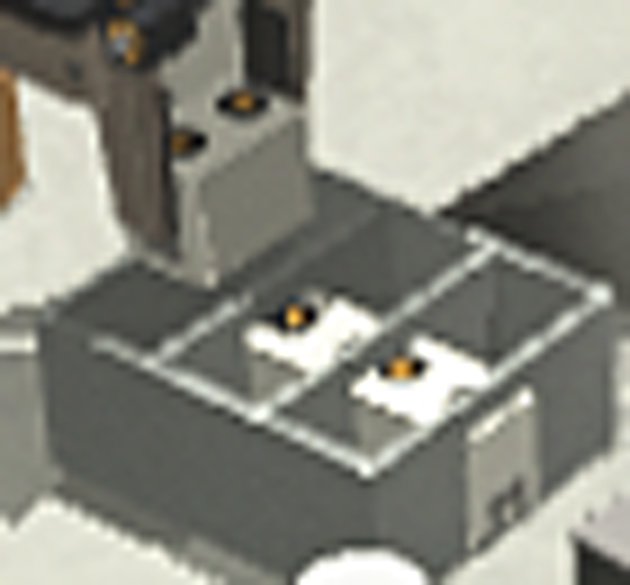

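The housing hangs over the bay with a gap to the divider (edge (215,285)–(310,215) against divider (160,360)–(480,235)). Lower past the rim.

Call:
move_arm --deltas '[{"twist":[0,0,0],"dp":[0,0,0.5],"gripper":150},{"twist":[0,0,0],"dp":[0,0,1.0],"gripper":150},{"twist":[0,0,0],"dp":[0,0,1.5],"gripper":150},{"twist":[0,0,0],"dp":[0,0,2.0],"gripper":150},{"twist":[0,0,0],"dp":[0,0,2.0],"gripper":150}]'

```text
time: 20.48
tcp_pos: [0.6033, -0.2849, 0.0789]
ee_rot: [-3.141, 0.0, 1.538]
force: [-0.1, -0.2, -1.6]
finger_gap: 0.0618
```

```bash
python3 -c "
from h import *
st()
from plant import snapshot
d=snapshot('scene'); pickle.dump(d,open('m_scene.pkl','wb'))
cv2.imwrite('pics/m_scene.png',cv2.resize(d['pixels'][140:205,155:225,::-1],None,fx=9,fy=9,interpolation=cv2.INTER_CUBIC))
"
```

```text
t 20.48 [ 0.6033 -0.2849  0.0789] [-3.141  0.     1.538] F [-0.1 -0.2 -1.6] gap 0.0618 q [-0.62  0.52  1.43 -0.    1.2  -0.59]
```

View pics/m_scene.png

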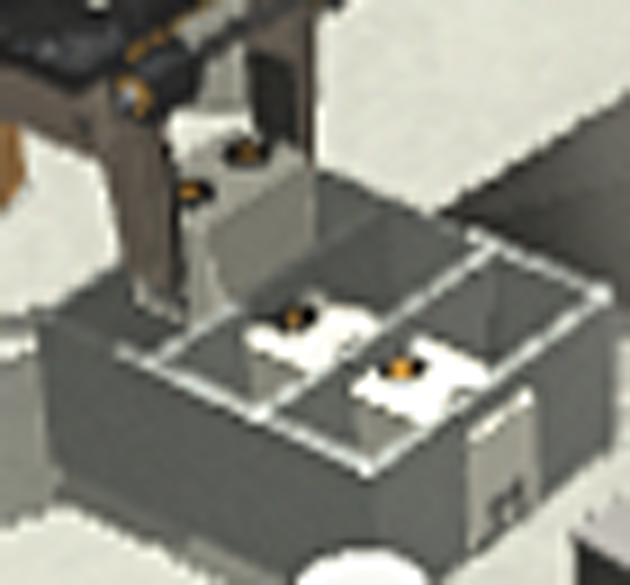

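The housing's bottom has entered the bay, with no side force and the divider in front of it. Continue down, slowing near the floor.

Call:
move_arm --deltas '[{"twist":[0,0,0],"dp":[-0.1,0,0.7],"gripper":150},{"twist":[0,0,0],"dp":[-0.1,0,1.5],"gripper":150},{"twist":[0,0,0],"dp":[-0.1,0,2.3],"gripper":150},{"twist":[0,0,0],"dp":[-0.1,0,3.1],"gripper":150},{"twist":[0,0,0],"dp":[-0.1,0,3.8],"gripper":150},{"twist":[0,0,0],"dp":[-0.1,0,4.3],"gripper":150},{"twist":[0,0,0],"dp":[-0.1,0,4.5],"gripper":150},{"twist":[0,0,0],"dp":[-0.1,0,4.5],"gripper":150}]'

```text
time: 21.2
tcp_pos: [0.6038, -0.2864, 0.0349]
ee_rot: [3.141, 0.001, 1.538]
force: [-0.5, 0.3, -1.3]
finger_gap: 0.0619
```

Call:
move_arm --deltas '[{"twist":[0,0,0],"dp":[0,0,0.3],"gripper":150},{"twist":[0,0,0],"dp":[0,0,0.5],"gripper":150},{"twist":[0,0,0],"dp":[0,0,0.65],"gripper":150},{"twist":[0,0,0],"dp":[0,0,0.72],"gripper":150},{"twist":[0,0,0],"dp":[0,0,0.72],"gripper":150}]'

```text
time: 21.62
tcp_pos: [0.6042, -0.2867, 0.0285]
ee_rot: [3.14, 0.002, 1.538]
force: [-0.1, 0.2, -1.6]
finger_gap: 0.0619
```

Call:
move_arm --deltas '[{"twist":[0,0,0],"dp":[0,0,0.1],"gripper":150},{"twist":[0,0,0],"dp":[0,0,0.15],"gripper":150},{"twist":[0,0,0],"dp":[0,0,0.15],"gripper":150}]'

```text
time: 21.87
tcp_pos: [0.6042, -0.2867, 0.027]
ee_rot: [3.14, 0.002, 1.538]
force: [-0.7, 1.2, -1.7]
finger_gap: 0.062
```

Call:
move_arm --deltas '[{"twist":[0,0,0],"dp":[0,0,0.05],"gripper":150},{"twist":[0,0,0],"dp":[0,0,0.1],"gripper":150},{"twist":[0,0,0],"dp":[0,0,0.1],"gripper":150}]'

```text
time: 22.12
tcp_pos: [0.6044, -0.2868, 0.0264]
ee_rot: [3.14, 0.002, 1.538]
force: [-0.8, 0.1, 0.7]
finger_gap: 0.0619
```

Call:
move_arm --deltas '[{"twist":[0,0,0],"dp":[0,0,0.05],"gripper":150},{"twist":[0,0,0],"dp":[0,0,0.05],"gripper":150}]'

```text
time: 22.28
tcp_pos: [0.6044, -0.2868, 0.0264]
ee_rot: [3.14, 0.002, 1.538]
force: [-2.3, 1.8, 5.2]
finger_gap: 0.0622
```

Standing on the floor (5 N). Open only to 72 mm (the bay is 130 mm long) and withdraw straight up.

Call:
move_arm --deltas '[{"twist":[0,0,0],"dp":[0,0,0],"gripper":55},{"twist":[0,0,0],"dp":[0,0,0],"gripper":55},{"twist":[0,0,0],"dp":[0,0,0],"gripper":55},{"twist":[0,0,0],"dp":[0,0,-1],"gripper":55},{"twist":[0,0,0],"dp":[0,0,-4],"gripper":55},{"twist":[0,0,0],"dp":[0,0,-8],"gripper":55},{"twist":[0,0,0],"dp":[0,0,-12],"gripper":55},{"twist":[0,0,0],"dp":[0,0,-15],"gripper":55}]'

```text
time: 22.95
tcp_pos: [0.6049, -0.287, 0.1802]
ee_rot: [3.136, 0.004, 1.538]
force: [0.9, -1.4, 0.7]
finger_gap: 0.072
```

Call:
move_arm --deltas '[{"twist":[0,0,0],"dp":[0,-4,-1],"gripper":55},{"twist":[0,0,0],"dp":[0,-8,-1],"gripper":55},{"twist":[0,0,0],"dp":[0,-12,-1],"gripper":55},{"twist":[0,0,0],"dp":[0,-16,-1],"gripper":55},{"twist":[0,0,0],"dp":[0,-20,-1],"gripper":55},{"twist":[0,0,0],"dp":[2,-23,-1],"gripper":55},{"twist":[0,0,0],"dp":[6,-23,-1],"gripper":55},{"twist":[0,0,0],"dp":[10,-23,-1],"gripper":55}]'

```text
time: 23.62
tcp_pos: [0.376, -0.1789, 0.1855]
ee_rot: [3.138, 0.003, 1.532]
force: [0.5, 1.6, 0.8]
finger_gap: 0.0722
```

```bash
python3 -c "
from h import *
st()
from plant import snapshot
for n in ('top','scene'):
    d=snapshot(n); pickle.dump(d,open(f'z_{n}.pkl','wb'))
    cv2.imwrite(f'pics/z_{n}.png',cv2.resize(d['pixels'][:,:,::-1],(768,576),interpolation=cv2.INTER_CUBIC))
    uv=proj(d,[.605,-.25,.06])[0].astype(int)
    cv2.imwrite(f'pics/zc_{n}.png',cv2.resize(d['pixels'][uv[1]-40:uv[1]+40,uv[0]-50:uv[0]+50,::-1],None,fx=7,fy=7,interpolation=cv2.INTER_CUBIC))
    comps(d,.044,.062,(.54,.67),(-.32,-.255),5,d['pixels'].min(2)>110)
"
```

```text
t 23.62 [ 0.376  -0.1789  0.1855] [3.138e+00 3.000e-03 1.532e+00] F [0.5 1.6 0.8] gap 0.0722 q [-0.74 -0.26  2.05 -0.    1.34 -0.7 ]
n228 rect c(603.0,-283.4) size(39.1,60.3) ang 88.9 zmed 54.8 mean [ 602.4 -282.9   54.9]
n81 rect c(603.4,-293.4) size(36.4,74.1) ang 88.1 zmed 51.1 mean [ 608.7 -294.3   51. ]
```

View pics/z_top.png

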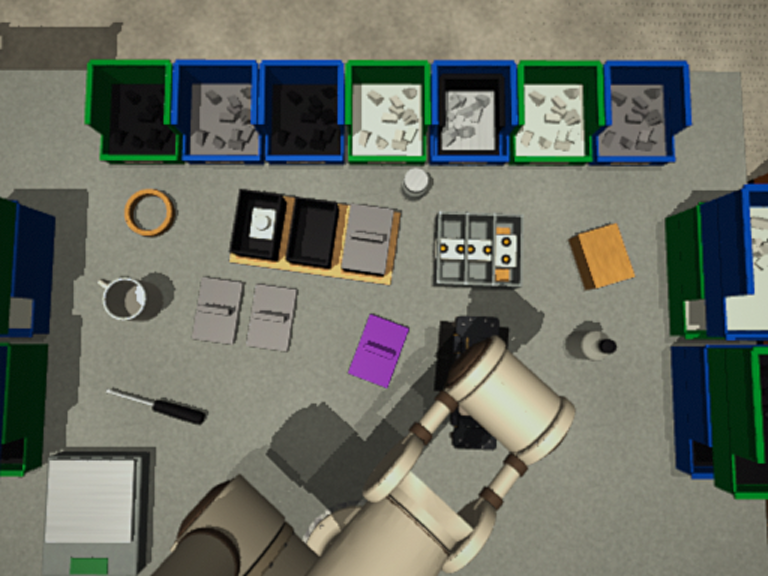

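View pics/zc_scene.png

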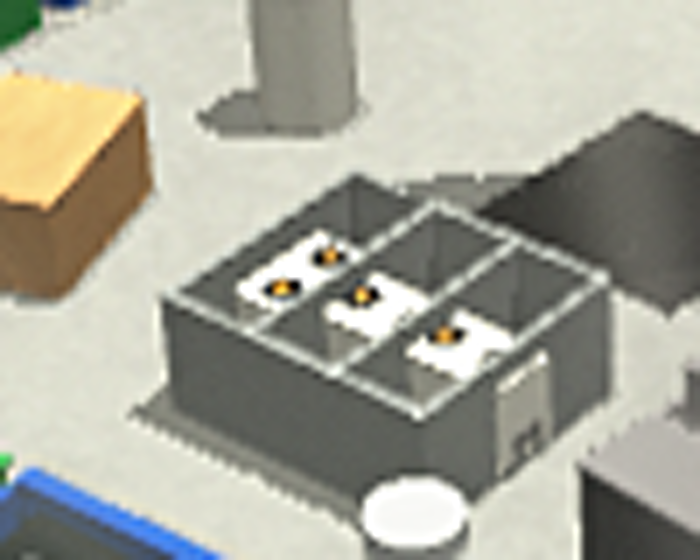

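View pics/zc_top.png

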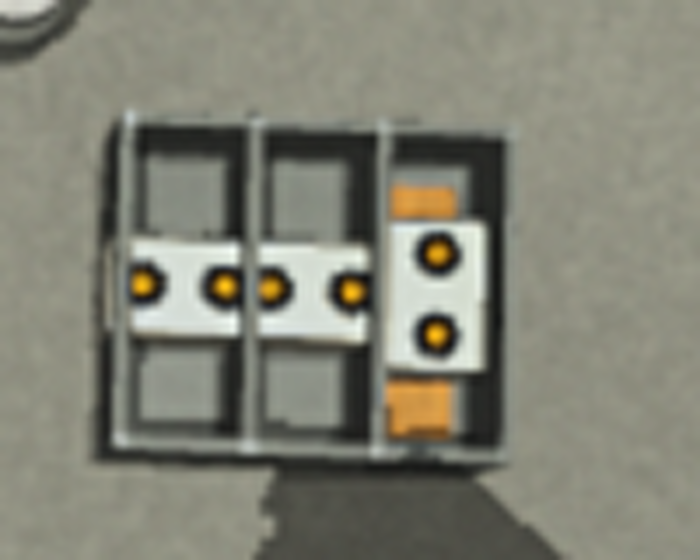

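View pics/z_scene.png

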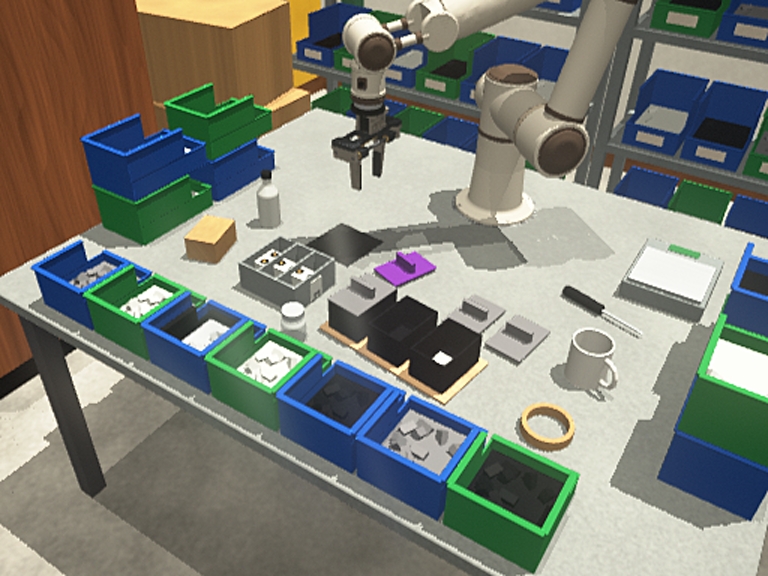

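Both views show the housing upright in the bay: top crop (436,295), scene crop (305,275). Lids 1 and 2 are flat, lid_3 is still on, and the bystanders have not moved. Last, a tilt check, then hand in.

```bash
python3 -c "
from h import *
d=pickle.load(open('z_top.pkl','rb'));w=cloud(d)
for lim in [(-.302,-.266)]:
    m=(abs(w[...,0]-.603)<.027)&(w[...,1]>lim[0])&(w[...,1]<lim[1])&(w[...,2]>.045)&(w[...,2]<.06)
    p=w[m];A=np.c_[p[:,:2]-p[:,:2].mean(0),np.ones(len(p))];print(len(p),'tilt deg/z mm',np.degrees(np.linalg.lstsq(A,p[:,2],rcond=None)[0][:2]),p[:,2].mean()*1000)
from plant import sign_off
print(sign_off());st()
"
```

```text
229 tilt deg/z mm [-0.49626947 -0.4457112 ] 55.16341142581722
the job is handed in; nothing more can be done
None
the job is handed in; nothing more can be done
```

The housing is standing in the empty bay of the kit tray, and the job was handed in at about 23.7 s.

I opened tub_1 and found the flange, so I left it there. I then opened tub_2 and found the housing, so tub_3 stayed closed. Both lids were set flat on the free bench in front of the tubs, about 60 mm further left than the spot the task gives, because the purple look-alike overlapped lid_3's spot.

I stood the housing on the mat, let go, took it again by its two ends and lowered it into the bay. The wrist force at floor contact was about 5 N before I released it.

**Last checks**
- **Standing flat:** the housing's top measures about 55 mm, the same as the fixed ones, with tilt under 0.7° (within measuring noise).
- **Lids and bystanders:** the last pictures show both lids flat, lid_3 still on its tub and the bystanders and purple look-alike unmoved. The gripper is clear of everything.

**What disagreed**
- **Camera and arm positions:** the two cameras and the arm's own readings differed by 3–5 mm near the tray. I settled this by comparing the housing and the bay in the same image, and it went in without side force.
- **Fixed housings:** the two fixed housings appear turned with their length across their bays, not along them as described. This did not affect the placing.

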